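# Put the rinsed gauges and basket away

## Robot

A 6-joint arm with a two-finger parallel gripper is mounted at the origin on a cart in front of the work surface, level with it; the furniture and walls round the work are solid. World frame = base frame: x ahead of the robot, y to its left, z up, the work surface at z = 0. Lengths are in m, angles in rad, forces in N, time in s.
With the tool pointing down it reaches from about 0.25 to 0.725 m from the base axis. Payload 4 kg.
Tool frame: the origin (TCP) lies midway between the tips of the shut fingers; the grasp point (between the pads) lies 19 mm behind it; z points along the fingers, y is the line along which they close (so a half turn about z gives the same grasp; the last joint's range is limited). The gripper opens to 85 mm and grips with 20 to 120 N. Pads are 22 mm wide; open, the fingers measure 114 mm over their backs; the gripper's body (76 mm by 85 mm) begins 54 mm behind the grasp point. The pads swing forward as they close: fully open they stand 13 mm farther back than shut.
Start: joints at [-1.152, 0.241, 0.005, 1.335, 0, 1.571], TCP at [0.203, -0.457, 0.231] pointing down, gripper open.
Joint ranges: [-2.72, 2.72], [-1.05, 1.87], [-1.09, 1.28], [-1.99, 2.15], [-1.42, 1.44], [-3.14, 3.14]. Speed limits (rad/s): [2.79, 2.79, 3.14, 3.14, 3.14, 3.14].

## Interface

Orientations are given as a unit quaternion [x, y, z, w].
In Python, from workcell import get_obs, camera, job_done, silhouettes gives the robot as it stands. The module is installed in compiled form; this text tells all that it offers.
- The arm moves only by the tool drive_tool, never from a script. Its argument "increments" is a list of rows, each a list of 3 entries, a list of its own where there are three numbers: the shift along the world's x, y, z in mm, then the turn, a rotation vector about the world's x, y, z in degrees, then the opening, from 0 (shut) to 1 (fully open). A call has 1 to 8 rows; each row shifts and turns the commanded pose from where the row before left it; what a row does not reach is not made up. A row lasts 1/12 s, in which the tool goes at most 41.7 mm and 7.16 degrees, less where a joint would pass 70% of its speed; a pose out of reach is approached as far as the arm can. A call is refused whole if a number of a shift passes 41.7 or a number of a turn 7.16, either way. A call with a gripper value outside its range is refused whole. The fingers move at their own pace and stop on an object; the grip force is fixed at half the most. Time passes only in rows, so rows that do not move let the fingers close. It gives the time, the measured TCP pose, the force, the opening and the grip force at its end, in the units of the state.
- get_obs(): the state, without advancing time (a new reading comes with each control period).
- camera(name): name is "side" or "top" or "wrist"; returns a dict with "image" (384x512x3 uint8, red, green, blue), "K" (3x3 intrinsics, pixels), "k1" (the pictures are not rectified: a ray, as slopes to the right and down, at radius r is drawn at 1 + k1 r^2 times it, then the intrinsics apply), "view" (4x4, takes a point from world to camera coordinates). Camera axes: x right, y down, z forward; pixel columns grow to the right and rows downward; lengths in m; the calibration is good to about 2 mm. A picture is of the moment at which its call begins. There is no depth.
- job_done(): hands the job in; it is judged then, once.
Trained networks look in a picture, given as the dict that the camera call returned (one of the last four; its "shot" number tells which), for a name from the list of things; names that differ only in an ending like _2 or _b are one class to them, and where a whole thing is asked for, a point or a joint stands for the part that bears it (a point fixed in the world has none). Each returns a list of dicts, best first, with "conf" (0 to 1); they miss things now and then, are a little off and sometimes report something else, mostly with a low value. They report only what shows in the picture. A call takes as long as a camera call. They do not tell look-alikes from the thing itself.
- silhouettes(query, picture): "region" (384x512 bool, what is visible of it) and "bbox" ([left, top, right, bottom] in pixels, round what is visible of it).
The state is a dict: "clock": time; "joint_pos": joint angles; "joint_vel": joint speeds; "tau": joint torques, N m; "eef_pos": TCP position; "tool_rot": TCP orientation; "ft_force": force on the tool from outside, world axes, zero at the start; "ft_torque": the same for the moment, N m; "grip_width": finger opening in m; "grasp_force": force on a finger pad.
Only numpy, scipy, OpenCV 4.12 (cv2) and the standard library are available. Lean on these libraries where they do the work, as an engineer would, in place of code of your own. Each camera call takes 0.05 s, during which the arm holds its last target. There are 200 camera calls.

## Task

The pump's setting gauges have been rinsed and are stuck in the grey drying block: pull each one straight up by its exposed top edge and hang it by its hole on a hook of the low steel rail, one gauge per hook, with the marked (graduated) face pointing outward, the way the hook tips point. Only when all the gauges are on the rail, hang the white rinse basket by its handle on the long hook of the single post. Let everything hang still and free, and leave the two loose bottles standing where they are.

Things in the scene. Friction and masses are not known exactly. Their poses are not given: they have to be found in the camera images.
- drying_block: Grey fixed block 48 x 214 x 81 mm; origin: centre of underside. Four pockets in a row at y = -75, -25, 25, 75 mm: vertical gaps 12 mm wide (x), 39 mm long (y), open above, floor 6 mm up. In each a sprung roller in the back (+x) wall presses the gauge to the front wall with 3 N (its middle then at x = -1.5 mm); pulling it straight up takes 3 to 8 N.
- rinse_basket: White basket, 0.14 kg: tub 60 (x) x 80 (y) x 45 mm under a rigid upright handle. Cross-bar along y: 82 long, 10 thick (x), 28 mm high, gripped there. Origin: middle of the bar's underside, 104 mm above the foot; bar top at z = +28. Opening below the bar 70 wide, 59 high; two lugs 5 mm deep under the bar, 8 to 14 mm either side of the middle, centre it on a hook. Alike both ways round.
- gauge_rail: Fixed steel rail on two posts; origin on the worktop under the middle of the bar; hooks point to its -x (front). Bar 12 mm thick, 215 mm long (y), top at z = 130 mm; nothing rises above it but the hook tips (6 mm).
- basket_stand: Fixed steel post, 16 mm diameter, 125 mm high, on a foot plate, with one long flat hook at the top pointing to its -x; origin at the foot of the post.
- basket_hook (a point): Seat of the basket stand's long hook: on top of the blade, z = 125 mm, 52 mm in front of the post's axis; axes as the stand's (-x to the tip). Blade 10 mm wide, 6 mm thick; upturned tip 18 to 23 mm in front of this point, 6 mm above the blade. The post begins 44 mm behind, no higher than the blade.
- gauge_1: Aluminium plate 9 thick (x), 36 wide (y), 105 mm tall (z), 0.09 kg; may be absent. Hole 18 wide, 22 high; its upper edge at z = 77; origin: middle of the foot; top at z = 105. Marked face (black lines) = -x side, other face plain; top corner at -y cut out 10 x 8 mm (right-hand seen from the marked side). Starts in a pocket, top 30 mm exposed, marked face to the block's -x or +x.
- gauge_1_front (a point): Point in the air 60 mm straight out from gauge_1's mid-thickness on the marked side, level with the hole's upper edge.
- gauge_1_hole (a point): Middle of the upper edge of gauge_1's hanging hole, mid-thickness, 28 mm below the plate's top; axes as gauge_1's.
- gauge_2: Aluminium plate 9 thick (x), 36 wide (y), 105 mm tall (z), 0.09 kg; may be absent. Hole 18 wide, 22 high; its upper edge at z = 77; origin: middle of the foot; top at z = 105. Marked face (black lines) = -x side, other face plain; top corner at -y cut out 10 x 8 mm (right-hand seen from the marked side). Starts in a pocket, top 30 mm exposed, marked face to the block's -x or +x.
- gauge_2_front (a point): Point in the air 60 mm straight out from gauge_2's mid-thickness on the marked side, level with the hole's upper edge.
- gauge_2_hole (a point): Middle of the upper edge of gauge_2's hanging hole, mid-thickness, 28 mm below the plate's top; axes as gauge_2's.
- gauge_3: Aluminium plate 9 thick (x), 36 wide (y), 105 mm tall (z), 0.09 kg; may be absent. Hole 18 wide, 22 high; its upper edge at z = 77; origin: middle of the foot; top at z = 105. Marked face (black lines) = -x side, other face plain; top corner at -y cut out 10 x 8 mm (right-hand seen from the marked side). Starts in a pocket, top 30 mm exposed, marked face to the block's -x or +x.
- gauge_3_front (a point): Point in the air 60 mm straight out from gauge_3's mid-thickness on the marked side, level with the hole's upper edge.
- gauge_3_hole (a point): Middle of the upper edge of gauge_3's hanging hole, mid-thickness, 28 mm below the plate's top; axes as gauge_3's.
- gauge_4: Aluminium plate 9 thick (x), 36 wide (y), 105 mm tall (z), 0.09 kg; may be absent. Hole 18 wide, 22 high; its upper edge at z = 77; origin: middle of the foot; top at z = 105. Marked face (black lines) = -x side, other face plain; top corner at -y cut out 10 x 8 mm (right-hand seen from the marked side). Starts in a pocket, top 30 mm exposed, marked face to the block's -x or +x.
- gauge_4_front (a point): Point in the air 60 mm straight out from gauge_4's mid-thickness on the marked side, level with the hole's upper edge.
- gauge_4_hole (a point): Middle of the upper edge of gauge_4's hanging hole, mid-thickness, 28 mm below the plate's top; axes as gauge_4's.
- hook_1 (a point): Gauge hook 1 of 4 (1 at the rail's +y end, 55 mm apart): seat on top of the blade, z = 130 mm, 19 mm in front of the bar's middle; axes as the rail's (-x to the tip). Blade 7 mm wide, 5 mm thick, 13 mm free either way along x; upturned tip 13 to 17 mm in front, 6 mm above the blade.
- hook_2 (a point): Gauge hook 2 of 4 (1 at the rail's +y end, 55 mm apart): seat on top of the blade, z = 130 mm, 19 mm in front of the bar's middle; axes as the rail's (-x to the tip). Blade 7 mm wide, 5 mm thick, 13 mm free either way along x; upturned tip 13 to 17 mm in front, 6 mm above the blade.
- hook_3 (a point): Gauge hook 3 of 4 (1 at the rail's +y end, 55 mm apart): seat on top of the blade, z = 130 mm, 19 mm in front of the bar's middle; axes as the rail's (-x to the tip). Blade 7 mm wide, 5 mm thick, 13 mm free either way along x; upturned tip 13 to 17 mm in front, 6 mm above the blade.
- hook_4 (a point): Gauge hook 4 of 4 (1 at the rail's +y end, 55 mm apart): seat on top of the blade, z = 130 mm, 19 mm in front of the bar's middle; axes as the rail's (-x to the tip). Blade 7 mm wide, 5 mm thick, 13 mm free either way along x; upturned tip 13 to 17 mm in front, 6 mm above the blade.
- glass_bottle: Bystander: glass bottle with blue cap, 56 mm diameter, 118 mm high, loose; origin at the centre of its underside.
- wash_bottle: Bystander: squeeze wash bottle with bent spout, 61 x 117 x 190 mm, loose; origin at its underside.
There are look-alikes about, which are no part of the job. What is shaped like the rinse_basket but orange is not meant.

How it is judged:
On the way, in this order (a step that is already met when the one before it is completed fails the run):
1. all gauges present hang on the rail, one per hook, marked faces outward (((distance between gauge_1_hole and hook_1 below 0.016 m and x of gauge_1_front in the frame of hook_1 below -0.042 m and distance between gauge_1_front and hook_1 below 0.08 m) or (distance between gauge_1_hole and hook_2 below 0.016 m and x of gauge_1_front in the frame of hook_2 below -0.042 m and distance between gauge_1_front and hook_2 below 0.08 m) or (distance between gauge_1_hole and hook_3 below 0.016 m and x of gauge_1_front in the frame of hook_3 below -0.042 m and distance between gauge_1_front and hook_3 below 0.08 m) or (distance between gauge_1_hole and hook_4 below 0.016 m and x of gauge_1_front in the frame of hook_4 below -0.042 m and distance between gauge_1_front and hook_4 below 0.08 m)) and angle between each of gauge_1, gauge_2, gauge_3, gauge_4's own z axis and vertical below 0.25 rad and linear speed of each of gauge_1, gauge_2, gauge_3, gauge_4 below 0.03 m/s and ((distance between gauge_2_hole and hook_1 below 0.016 m and x of gauge_2_front in the frame of hook_1 below -0.042 m and distance between gauge_2_front and hook_1 below 0.08 m) or (distance between gauge_2_hole and hook_2 below 0.016 m and x of gauge_2_front in the frame of hook_2 below -0.042 m and distance between gauge_2_front and hook_2 below 0.08 m) or (distance between gauge_2_hole and hook_3 below 0.016 m and x of gauge_2_front in the frame of hook_3 below -0.042 m and distance between gauge_2_front and hook_3 below 0.08 m) or (distance between gauge_2_hole and hook_4 below 0.016 m and x of gauge_2_front in the frame of hook_4 below -0.042 m and distance between gauge_2_front and hook_4 below 0.08 m)) and ((distance between gauge_3_hole and hook_1 below 0.016 m and x of gauge_3_front in the frame of hook_1 below -0.042 m and distance between gauge_3_front and hook_1 below 0.08 m) or (distance between gauge_3_hole and hook_2 below 0.016 m and x of gauge_3_front in the frame of hook_2 below -0.042 m and distance between gauge_3_front and hook_2 below 0.08 m) or (distance between gauge_3_hole and hook_3 below 0.016 m and x of gauge_3_front in the frame of hook_3 below -0.042 m and distance between gauge_3_front and hook_3 below 0.08 m) or (distance between gauge_3_hole and hook_4 below 0.016 m and x of gauge_3_front in the frame of hook_4 below -0.042 m and distance between gauge_3_front and hook_4 below 0.08 m)) and ((distance between gauge_4_hole and hook_1 below 0.016 m and x of gauge_4_front in the frame of hook_1 below -0.042 m and distance between gauge_4_front and hook_1 below 0.08 m) or (distance between gauge_4_hole and hook_2 below 0.016 m and x of gauge_4_front in the frame of hook_2 below -0.042 m and distance between gauge_4_front and hook_2 below 0.08 m) or (distance between gauge_4_hole and hook_3 below 0.016 m and x of gauge_4_front in the frame of hook_3 below -0.042 m and distance between gauge_4_front and hook_3 below 0.08 m) or (distance between gauge_4_hole and hook_4 below 0.016 m and x of gauge_4_front in the frame of hook_4 below -0.042 m and distance between gauge_4_front and hook_4 below 0.08 m)) and horizontal distance between gauge_1 and gauge_2 above 0.035 m and horizontal distance between each of gauge_1, gauge_2 and gauge_3 above 0.035 m and horizontal distance between each of gauge_1, gauge_2, gauge_3 and gauge_4 above 0.035 m), for 0.2 s.
2. then the basket hangs by its handle on the long hook (distance between rinse_basket and basket_hook below 0.022 m and angle between rinse_basket's own z axis and vertical below 0.25 rad and linear speed of rinse_basket below 0.03 m/s), for 0.2 s.
At the end, for the whole second after the job is handed in: Every gauge present hangs on its own gauge hook: hole's upper edge within 16 mm of the seat, upright within 0.25 rad, marked face outward within 45 degrees. The basket hangs on the long hook: middle of the handle's underside within 22 mm of the seat, upright within 0.25 rad. All at rest (all of step 1 and all of step 2); the robot touches nothing.
It fails at once if the glass bottle is knocked over or pushed more than 60 mm (distance of glass_bottle from where it was at the start of the episode above 0.06 m or angle between glass_bottle's own z axis and vertical above 0.6 rad).
It fails at once if the wash bottle is knocked over or pushed more than 60 mm (distance of wash_bottle from where it was at the start of the episode above 0.06 m or angle between wash_bottle's own z axis and vertical above 0.6 rad).
Of gauge_1, gauge_2, gauge_3, gauge_4 only 3 to 4 are there at a start; the rules pass over those that are not, and their reading is None.
At some moment in a run one of rinse_basket may be knocked a few centimetres aside while the robot is not near it.
It also fails if it takes over 210 s, if anything falls off the work surface, if the arm or the gripper's body presses on something with over 40 N, if the wrist force passes 120 N, or if a joint passes its speed limit or range.

## Working session

There is one attempt and no reset: what is moved stays moved. The work goes in short steps, Python scripts to look and compute and a tool call to move; the robot and the scene stay as the last step left them, time stands still between calls to the robot, and variables do not carry over. Pictures are saved under pics/ and viewed, at most 14 in all, crops included, and the job is handed in when it is done.

Besides the shell and the picture viewer there is one more tool, called after ">>>" in YAML: its name, and indented under it one key for each argument. drive_tool: Moves the arm, as the interface text tells. Its arguments: {"type":"object","properties":{"increments":{"type":"array"}},"required":["increments"]}

```bash
mkdir -p pics && cat > h.py <<'E'
import numpy as np, cv2, json
from workcell import get_obs, camera, job_done, silhouettes
def shot(n,f=None):
    c=camera(n)
    if f: cv2.imwrite(f'pics/{f}.png',c['image'][:,:,::-1])
    return c
def undist(c,px):
    K=np.array(c['K']);d=np.array([c['k1'],0,0,0,0],float)
    return cv2.undistortPoints(np.array(px,float).reshape(-1,1,2),K,d).reshape(-1,2)
def onplane(c,px,z):
    V=np.array(c['view']);R,t=V[:3,:3],V[:3,3];o=-R.T@t
    r=np.c_[undist(c,px),np.ones(len(np.array(px).reshape(-1,2)))]@R
    return o+r*((z-o[2])/r[:,2:])
def proj(c,P):
    V=np.array(c['view']);d=np.array([c['k1'],0,0,0,0],float)
    return cv2.projectPoints(np.array(P,float).reshape(-1,1,3),cv2.Rodrigues(V[:3,:3])[0],V[:3,3],np.array(c['K']),d)[0].reshape(-1,2)
E
python3 - <<'E'
from h import *
print(get_obs())
for n in ['top','side']:
    c=shot(n,n+'0'); print(n,c['K'],c['k1'],np.round(c['view'],3).tolist())
    for q in ['drying_block','rinse_basket','gauge_rail','basket_stand','gauge_1','glass_bottle','wash_bottle']:
        print(q,[(np.round(s['bbox']).tolist(),round(s['conf'],2)) for s in silhouettes(q,c)])
    cv2.imwrite(f'pics/{n}0.png',cv2.resize(c['image'][:,:,::-1],(800,600),interpolation=cv2.INTER_CUBIC))
E
```

```text
{'clock': 0.0, 'joint_pos': array([-1.15200905e+00,  2.41391760e-01,  3.74107447e-03,  1.33514701e+00,
        6.43287378e-06,  1.57080839e+00]), 'joint_vel': array([-0.00089175,  0.00037788,  0.00214196, -0.00123574,  0.0004065 ,
       -0.00084873]), 'tau': array([ 2.82793926e-04, -3.72317612e+01,  2.52407634e+01,  1.69943488e-02,
        9.40984046e-05, -1.51107866e-05]), 'eef_pos': array([ 0.20308318, -0.45624014,  0.23042994]), 'tool_rot': array([ 9.78157902e-01,  2.07860814e-01, -2.04868654e-04, -9.79493169e-04]), 'ft_force': array([-0.02778647,  0.06532896,  0.09646632]), 'ft_torque': array([ 0.00017704, -0.04069696, -0.02784964]), 'grasp_force': 0.0, 'grip_width': 0.08536865962070471}
top [[380.78841314   0.         257.03286838]
 [  0.         380.78841314 194.38771695]
 [  0.           0.           1.        ]] -0.09404356694196984 [[0.029, -1.0, 0.007, -0.06], [-0.993, -0.03, -0.114, 0.567], [0.114, -0.004, -0.993, 1.317], [0.0, 0.0, 0.0, 1.0]]
drying_block [([158.0, 209.0, 222.0, 236.0], 0.85)]
rinse_basket [([245.0, 216.0, 274.0, 240.0], 0.69), ([376.0, 174.0, 402.0, 202
[... 416 characters left out ...]
    1.        ]] -0.05305788237250629 [[-0.87, -0.492, 0.021, 0.474], [-0.272, 0.444, -0.853, 0.267], [0.411, -0.748, -0.521, 1.577], [0.0, 0.0, 0.0, 1.0]]
drying_block [([238.0, 214.0, 274.0, 260.0], 0.96)]
rinse_basket [([279.0, 186.0, 301.0, 220.0], 0.97)]
gauge_rail [([276.0, 147.0, 308.0, 190.0], 0.62)]
basket_stand [([183.0, 205.0, 214.0, 240.0], 0.83), ([260.0, 210.0, 270.0, 221.0], 0.43)]
gauge_1 [([252.0, 223.0, 258.0, 236.0], 0.62), ([244.0, 232.0, 251.0, 245.0], 0.62), ([262.0, 212.0, 269.0, 223.0], 0.62), ([257.0, 216.0, 263.0, 224.0], 0.51)]
glass_bottle [([253.0, 185.0, 273.0, 219.0], 0.53)]
wash_bottle [([186.0, 234.0, 206.0, 277.0], 0.84), ([254.0, 184.0, 269.0, 217.0], 0.6)]
```

View pics/top0.png

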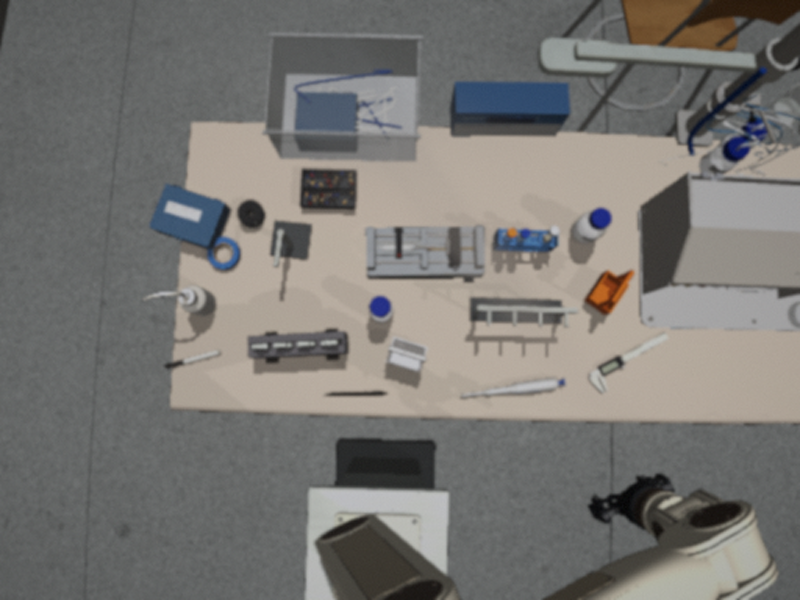

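View pics/side0.png

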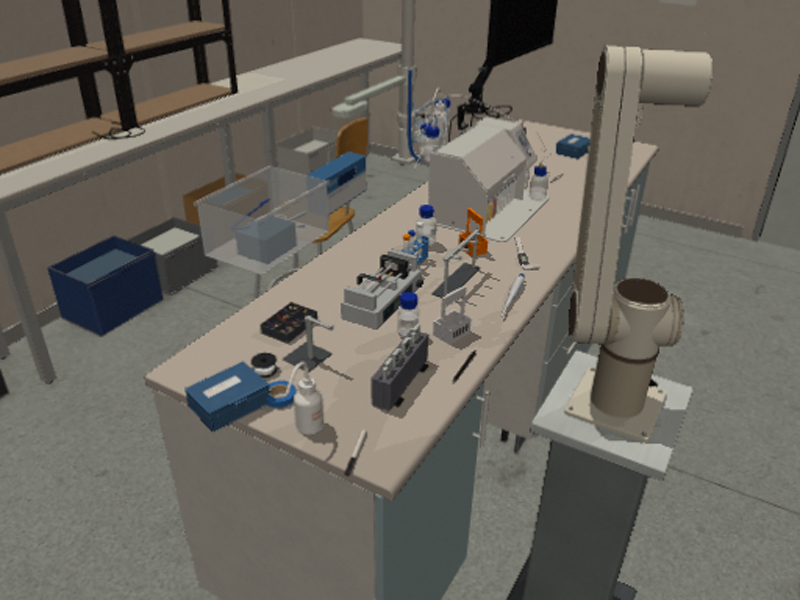

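The top view shows the drying block with four gauges at about (300,345), and the white basket at (405,358). The rail is at (520,310) with its hooks toward the robot, and the stand is at (283,245). The orange look-alike is at (610,290), and the bottles are at (380,308) and (190,298).

```bash
python3 - <<'E'
from h import *
from scipy.spatial.transform import Rotation as R
c=shot('top')
for q,z in [('drying_block',.08),('rinse_basket',.1),('gauge_rail',.13),('basket_stand',.06),('glass_bottle',.06),('wash_bottle',.1)]:
    for s in silhouettes(q,c):
        ys,xs=np.nonzero(s['region']); r=cv2.minAreaRect(np.c_[xs,ys].astype(np.float32))
        print(q,round(s['conf'],2),onplane(c,[r[0]],z).round(3).tolist(),onplane(c,cv2.boxPoints(r),z)[:,:2].round(3).tolist())
s=1/1.5625
for n,p,z in [('rail bar ends',[(478,308),(576,311)],.13),('hook tips',[(481,322),(514,323),(540,322),(562,324)],.133),('stand post/hook tip',[(281,231),(278,263)],.125),('basket bar',[(390,344),(424,350)],.132),('blocktop',[(249,338),(346,333),(348,349),(250,352)],.081),('gauge tops',[(263,346),(283,345),(307,345),(328,344)],.111),('bottles',[(380,306)],.115)]:
    print(n,onplane(c,np.array(p)*s,z)[:,:2].round(3).tolist())
w=shot('wrist','w0'); V=np.array(w['view']); print('K',w['K'],w['k1'])
o=get_obs(); T=R.from_quat(o['tool_rot']).as_matrix()
print('cam in tool',(T.T@(-V[:3,:3].T@V[:3,3]-o['eef_pos'])).round(4),(T.T@V[:3,:3].T).round(3).tolist())
E
```

```text
drying_block 0.85 [[0.463, 0.18, 0.08]] [[0.487, 0.292], [0.504, 0.074], [0.439, 0.068], [0.421, 0.286]]
rinse_basket 0.81 [[0.611, -0.495, 0.1]] [[0.58, -0.434], [0.678, -0.5], [0.641, -0.557], [0.544, -0.491]]
rinse_basket 0.75 [[0.452, -0.056, 0.1]] [[0.436, -0.008], [0.493, -0.025], [0.469, -0.105], [0.412, -0.088]]
gauge_rail 0.97 [[0.548, -0.298, 0.13]] [[0.519, -0.184], [0.577, -0.184], [0.577, -0.415], [0.519, -0.413]]
basket_stand 0.56 [[0.699, 0.213, 0.06]] [[0.75, 0.265], [0.753, 0.168], [0.649, 0.163], [0.646, 0.258]]
glass_bottle 0.68 [[0.553, 0.002, 0.06]] [[0.582, 0.031], [0.584, -0.025], [0.524, -0.026], [0.523, 0.029]]
wash_bottle 0.78 [[0.565, 0.43, 0.1]] [[0.563, 0.505], [0.617, 0.485], [0.566, 0.355], [0.513, 0.375]]
rail bar ends [[0.553, -0.204], [0.553, -0.413]]
hook tips [[0.523, -0.21], [0.523, -0.28], [0.527, -0.335], [0.524, -0.382]]
stand post/hook tip [[0.707, 0.221], [0.637, 0.224]]
basket bar [[0.472, -0.021], [0.461, -0.092]]
blocktop [[0.478, 0.288], [0.495, 0.076], [0.461, 0.071], [0.447, 0.284]]
gauge tops [[0.46, 0.25], [0.464, 0.207], [0.465, 0.156], [0.469, 0.111]]
bottles [[0.553, 0.003]]
K [[285.74396754   0.         256.39055576]
 [  0.         285.74396754 191.16728398]
 [  0.           0.           1.        ]] -0.006418179581683526
cam in tool [ 0.0681  0.0005 -0.1428] [[0.0, -0.962, -0.271], [1.0, 0.001, -0.001], [0.001, -0.271, 0.962]]
```

>>> drive_tool:
  increments:
    - [[0,15,30],[0,0,3.9],1]
    - [[14,36,10],[0,0,3.9],1]
    - [[14,37,5],[0,0,3.9],1]
    - [[14,37,5],[0,0,3.9],1]
    - [[14,37,5],[0,0,3.9],1]
    - [[14,37,5],[0,0,3.9],1]
    - [[14,37,5],[0,0,3.9],1]
    - [[14,37,5],[0,0,3.9],1]

```text
clock: 1.87
eef_pos: [0.3014, -0.1821, 0.3018]
tool_rot: [0.886, 0.464, 0.0, 0.0]
ft_force: [1.2, -0.4, -0.5]
grip_width: 0.0852
grasp_force: 0.0
```

>>> drive_tool:
  increments:
    - [[14,37,0],[0,0,3.9],1]
    - [[14,37,0],[0,0,3.9],1]
    - [[14,37,0],[0,0,3.9],1]
    - [[14,37,0],[0,0,3.9],1]
    - [[14,37,0],[0,0,3.9],1]
    - [[14,37,0],[0,0,3.9],1]
    - [[14,37,0],[0,0,3.9],1]
    - [[14,37,0],[0,0,3.9],1]

```text
clock: 2.53
eef_pos: [0.4135, 0.1144, 0.3016]
tool_rot: [0.728, 0.686, 0.0, 0.0]
ft_force: [0.5, -1.1, 0.4]
grip_width: 0.0855
grasp_force: 0.0
```

>>> drive_tool:
  increments:
    - [[14,37,0],[0,0,3.9],1]
    - [[14,37,0],[0,0,3.9],1]
    - [[14,30,0],[0,0,0],1]
    - [[0,0,0],[0,0,0],1]
    - [[0,0,0],[0,0,0],1]

```text
clock: 2.95
eef_pos: [0.4553, 0.2175, 0.3003]
tool_rot: [0.68, 0.733, -0.001, -0.0]
ft_force: [0.4, -0.9, -0.3]
grip_width: 0.0848
grasp_force: 0.0
```

```bash
python3 - <<'E'
from h import *
o=get_obs(); print(o['eef_pos'],o['tool_rot'],o['joint_pos'])
w=shot('wrist','w1')
for s in silhouettes('gauge_1',w):print(s['bbox'],s['conf'])
cv2.imwrite('pics/w1.png',cv2.resize(w['image'][:,:,::-1],(800,600),interpolation=cv2.INTER_CUBIC))
E
```

```text
[0.45534767 0.21754264 0.30026491] [ 6.79728679e-01  7.33462987e-01 -9.50815276e-04 -2.55934988e-04] [ 4.45825703e-01  2.33744739e-01  1.73906585e-01  1.51291456e+00
 -2.25259392e-04  1.94061213e+00]
[258.5, 156.1, 271.7, 192.4] 0.79
[262.2, 229.7, 271.4, 266.3] 0.57
[259.0, 116.0, 273.2, 151.9] 0.55
[256.9, 196.6, 273.5, 224.7] 0.48
```

View pics/w1.png

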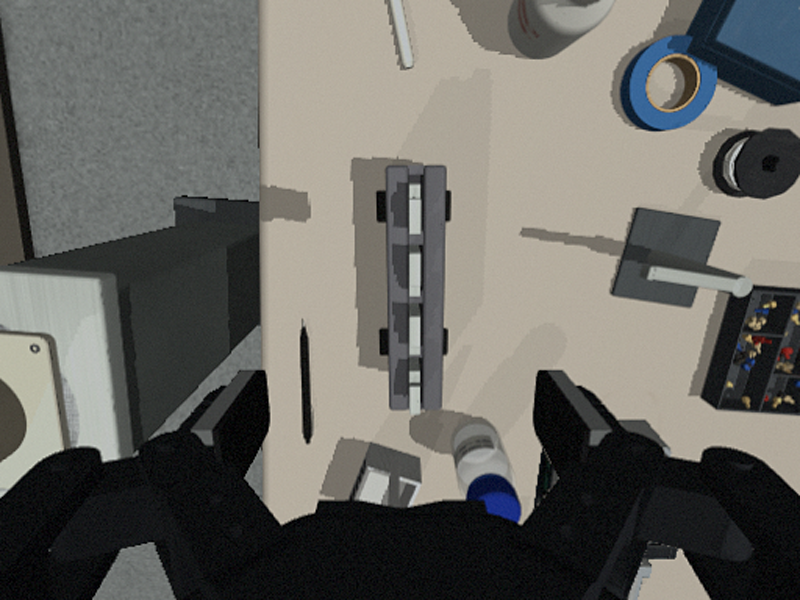

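The wrist view shows the block at (415,290) with four gauges in a row. I need a magnified crop to see the notches.

```bash
python3 - <<'E'
from h import *
w=shot('wrist')
im=w['image'][100:270,240:292,::-1]
im=cv2.resize(im,None,fx=6,fy=6,interpolation=cv2.INTER_CUBIC)
im=im[::1]
a=im[:510];b=im[510:]
out=np.hstack([a,b]);cv2.imwrite('pics/w1c.png',out);print(out.shape)
E
```

```text
(510, 624, 3)
```

View pics/w1c.png

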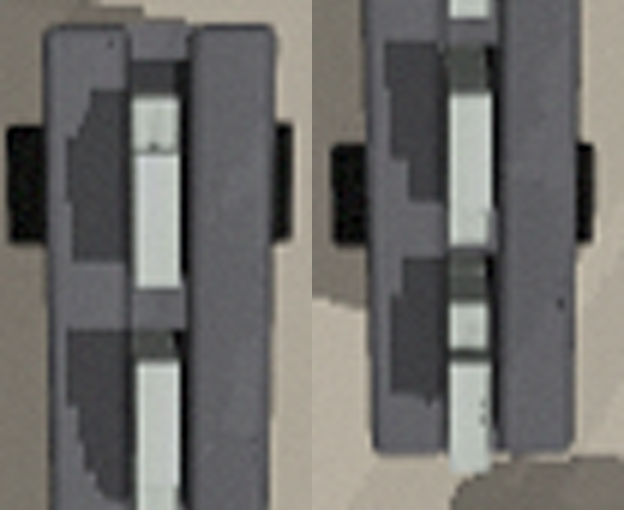

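Looking along +y (up in the image), gauges 1 and 4 have the notch at the +y end, so their marked face is +x. Gauges 2 and 3 have it at the −y end, so their marked face is −x.

```bash
python3 - <<'E'
from h import *
w=shot('wrist')
f=lambda x,y:(240+(x)/6-.5+.08,100+y/6-.5+.08)
P={'g1 hi end+seam':([(159,288),(159,150)],.111),'g1 notch end':([(156,95)],.103),
'g2 +y end, seam':([(157,360),(157,487)],.111),'g2 -y notch end':([(159,528)],.103),
'g3 +y end,seam':([(158,600),(158,722)],.111),'g3 notch end':([(158,756)],.103),
'g4 seam,-y end':([(158,858),(158,978)],.111),'g4 notch':([(158,810)],.103),
'blk corners':([(45,30),(272,28),(265,960),(62,960)],.081)}
for k,(p,z) in P.items(): print(k,onplane(w,[f(*q) for q in p],z)[:,:2].round(4).tolist())
E
```

```text
g1 hi end+seam [[0.4635, 0.243], [0.4614, 0.269]]
g1 notch end [[0.4603, 0.2789]]
g2 +y end, seam [[0.4643, 0.2289], [0.4664, 0.2035]]
g2 -y notch end [[0.4679, 0.1929]]
g3 +y end,seam [[0.4685, 0.1799], [0.4706, 0.1534]]
g3 notch end [[0.4718, 0.1426]]
g4 seam,-y end [[0.4732, 0.1226], [0.4755, 0.0942]]
g4 notch [[0.4728, 0.1301]]
blk corners [[0.4374, 0.2897], [0.4833, 0.2934], [0.5026, 0.0838], [0.4548, 0.0803]]
```

>>> drive_tool:
  increments:
    - [[7,-28,-25],[0,0,0.4],1]
    - [[7.7,-28.5,-25],[0,0,0],1]
    - [[0,0,-40],[0,0,0],1]
    - [[0,0,-40],[0,0,0],1]
    - [[0,0,-20],[0,0,0],1]
    - [[0,0,0],[0,0,0],1]

```text
clock: 3.65
eef_pos: [0.466, 0.1568, 0.147]
tool_rot: [0.679, 0.734, -0.004, -0.002]
ft_force: [-0.7, -0.4, -0.7]
grip_width: 0.0852
grasp_force: 0.0
```

```bash
python3 - <<'E'
from h import *
w=shot('wrist')
for s in silhouettes('gauge_1',w):print(s['bbox'],s['conf'])
cv2.imwrite('pics/w2.png',cv2.resize(w['image'][:,:,::-1],(800,600),interpolation=cv2.INTER_CUBIC))
P=[(.470,.161,.111),(.474,.112,.111),(.470+.018*.08,.161-.018,.111),(.470-.018*.08,.161+.018,.111)]
print(proj(w,P)*1.5625)
E
```

```text
[258.1, 234.1, 274.0, 299.9] 0.89
[254.3, 14.7, 274.9, 90.4] 0.84
[254.8, 171.5, 274.0, 229.8] 0.78
[254.3, 101.1, 272.1, 164.5] 0.65
[219.4, 315.1, 261.7, 324.8] 0.26
[[412.54766694 330.30367216]
 [412.15003349 432.29310636]
 [412.32883833 369.41498678]
 [412.77691959 289.09845171]]
```

View pics/w2.png

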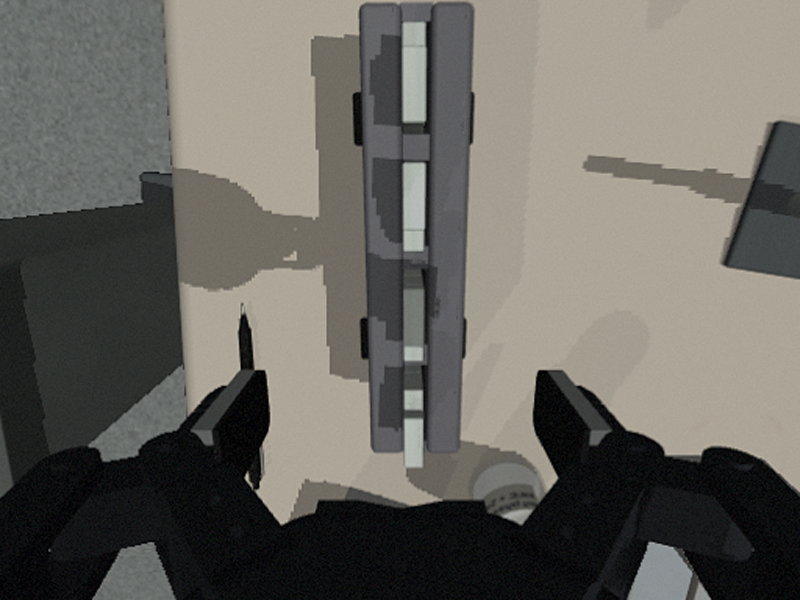

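Gauge 3's top spans about rows 272 to 361 in this view, against a prediction of 289 to 369. The arm may not have settled, so I'll re-measure at rest.

>>> drive_tool:
  increments:
    - [[0,0,0],[0,0,0],1]
    - [[0,0,0],[0,0,0],1]
    - [[0,0,0],[0,0,0],1]

```text
clock: 4.0
eef_pos: [0.4714, 0.1602, 0.1535]
tool_rot: [0.678, 0.735, 0.002, 0.001]
ft_force: [0.4, -1.2, 0.4]
grip_width: 0.0854
grasp_force: 0.0
```

```bash
python3 - <<'E'
from h import *
w=shot('wrist')
o=get_obs();print(o['eef_pos'])
for s in sorted(silhouettes('gauge_1',w),key=lambda s:s['bbox'][1])[:4]:
    b=s['bbox'];print(np.round(b,1),onplane(w,[(b[0],(b[1]+b[3])/2),(b[2],(b[1]+b[3])/2),((b[0]+b[2])/2,b[1]),((b[0]+b[2])/2,b[3])],.111)[:,:2].round(4).tolist())
print(proj(w,[(.470+.018*.08,.161-.018,.111),(.470-.018*.08,.161+.018,.111)]))
im=w['image'][:,:,::-1]
cv2.imwrite('pics/w3.png',cv2.resize(im[90:310,225:305],None,fx=2.7,fy=2.7,interpolation=cv2.INTER_CUBIC))
print(proj(w,[o['eef_pos']]))
s=silhouettes('drying_block',w)[0]; ys,xs=np.nonzero(s['region']);r=cv2.boxPoints(cv2.minAreaRect(np.c_[xs,ys].astype(np.float32)));print(r,onplane(w,r,.081).round(4).tolist())
E
```

```text
[0.47117051 0.16014805 0.1530866 ]
[247.5  23.  264.6  95.8] [[0.458, 0.2572], [0.4682, 0.258], [0.4616, 0.277], [0.4648, 0.237]]
[247.9 173.8 261.8 232.2] [[0.4648, 0.1674], [0.4742, 0.1681], [0.4679, 0.188], [0.4712, 0.1463]]
[249.  235.1 264.2 297.2] [[0.4691, 0.1193], [0.4801, 0.1202], [0.4726, 0.1442], [0.4767, 0.0937]]
[[254.79545305 236.53698794]
 [254.75285452 186.98124869]]
[[256.61583208 240.19081248]]
[[218.  11.]
 [293.  11.]
 [293. 289.]
 [218. 289.]] [[0.4351, 0.2901, 0.081], [0.485, 0.2942, 0.081], [0.5094, 0.0826, 0.081], [0.4446, 0.0776, 0.081]]
```

View pics/w3.png

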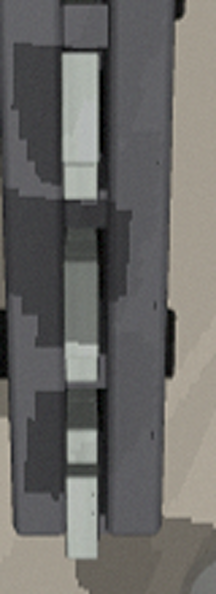

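With the arm settled, gauge 3 matches the prediction (crop rows 262 to 388, col 82). Descending to grasp it.

>>> drive_tool:
  increments:
    - [[-1,1,-25],[0,0,0],1]
    - [[0,0,-25],[0,0,0],1]
    - [[0,0,-15],[0,0,0],1]
    - [[0,0,0],[0,0,0],1]
    - [[0,0,0],[0,0,0],1]
    - [[0,0,0],[0,0,0],1]
    - [[0,0,0],[0,0,0],1]
    - [[0,0,0],[0,0,0],1]

```text
clock: 4.82
eef_pos: [0.4701, 0.1611, 0.0877]
tool_rot: [0.678, 0.735, 0.001, 0.001]
ft_force: [-0.4, -0.9, 0.5]
grip_width: 0.0856
grasp_force: 0.0
```

>>> drive_tool:
  increments:
    - [[0,0,0],[0,0,0],0]
    - [[0,0,0],[0,0,0],0]
    - [[0,0,0],[0,0,0],0]
    - [[0,0,0],[0,0,0],0]
    - [[0,0,0],[0,0,0],0]
    - [[0,0,0],[0,0,0],0]
    - [[0,0,0],[0,0,0],0]
    - [[0,0,0],[0,0,0],0]

```text
clock: 5.48
eef_pos: [0.4701, 0.1609, 0.0867]
tool_rot: [0.678, 0.735, 0.001, 0.001]
ft_force: [3.2, 0.5, 0.0]
grip_width: 0.0074
grasp_force: 60.7
```

>>> drive_tool:
  increments:
    - [[0,0,0],[0,0,0],0]
    - [[0,0,0],[0,0,0],0]
    - [[0,0,0],[0,0,0],0]
    - [[0,0,0],[0,0,0],0]

```text
clock: 5.82
eef_pos: [0.47, 0.1609, 0.0867]
tool_rot: [0.678, 0.735, 0.001, 0.001]
ft_force: [4.3, -0.1, -1.1]
grip_width: 0.0077
grasp_force: 60.8
```

>>> drive_tool:
  increments:
    - [[0,0,6],[0,0,0],0]
    - [[0,0,10],[0,0,0],0]
    - [[0,0,15],[0,0,0],0]
    - [[0,0,20],[0,0,0],0]
    - [[0,0,25],[0,0,0],0]
    - [[0,0,30],[0,0,0],0]
    - [[0,0,40],[0,0,0],0]
    - [[0,0,40],[0,0,0],0]

```text
clock: 6.48
eef_pos: [0.4663, 0.1601, 0.2721]
tool_rot: [0.678, 0.735, -0.003, -0.002]
ft_force: [1.1, -0.6, 0.1]
grip_width: 0.0079
grasp_force: 60.9
```

>>> drive_tool:
  increments:
    - [[0,-15,27],[0,0,0],0]
    - [[0,-35,0],[0,0,-1],0]
    - [[0,-38,0],[0,0,-1],0]
    - [[0,-38,0],[0,0,-1],0]
    - [[0,-38,0],[0,0,-1],0]
    - [[2,-38,0],[0,0,-0.5],0]
    - [[2,-38,0],[0,0,0],0]
    - [[2,-38,0],[0,0,0],0]

```text
clock: 7.15
eef_pos: [0.473, -0.1183, 0.2984]
tool_rot: [0.706, 0.708, -0.001, -0.002]
ft_force: [0.2, 0.4, -1.1]
grip_width: 0.0078
grasp_force: 60.9
```

>>> drive_tool:
  increments:
    - [[2,-38,0],[0,0,0],0]
    - [[2,-38,0],[0,0,0],0]
    - [[0,-38,0],[0,0,0],0]
    - [[0,-35,0],[0,0,0],0]
    - [[0,0,0],[0,0,0],0]
    - [[0,0,0],[0,0,0],0]
    - [[0,0,0],[0,0,0],0]
    - [[0,0,0],[0,0,0],0]

```text
clock: 7.82
eef_pos: [0.4785, -0.2647, 0.2988]
tool_rot: [0.706, 0.708, -0.0, -0.001]
ft_force: [-0.8, -0.4, -0.9]
grip_width: 0.0077
grasp_force: 60.9
```

```bash
python3 - <<'E'
from h import *
w=shot('wrist'); o=get_obs();print(o['eef_pos'],o['tool_rot'])
for s in silhouettes('gauge_rail',w):print(s['bbox'],s['conf'])
cv2.imwrite('pics/w4.png',cv2.resize(w['image'][:,:,::-1],(800,600),interpolation=cv2.INTER_CUBIC))
import pickle;pickle.dump(w,open('w4.pkl','wb'))
E
```

```text
[ 0.47882675 -0.26463258  0.29919369] [ 7.05839793e-01  7.08371160e-01  3.94167177e-05 -6.96621662e-04]
[287.7, 114.5, 335.9, 273.1] 0.6
```

View pics/w4.png

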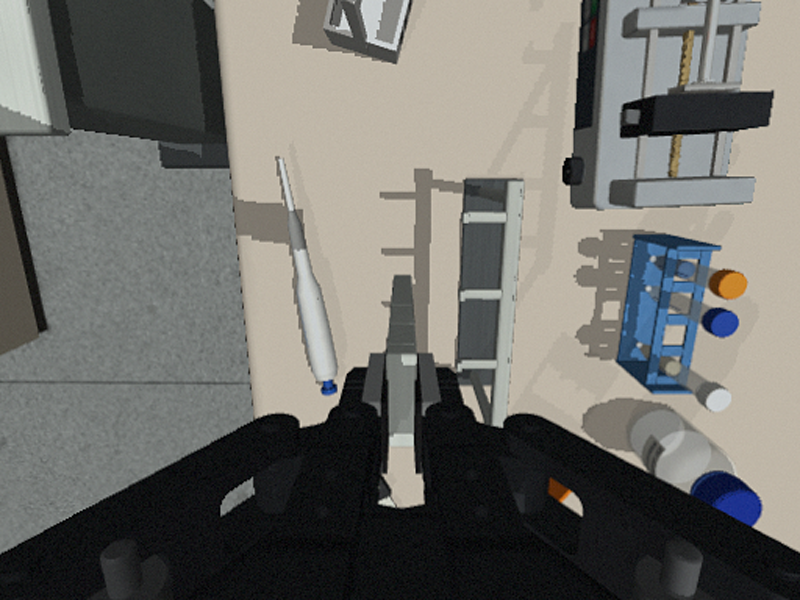

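The rail bar runs from (516,180) to (499,425). Hooks 1–3 are at rows 217, 295 and 365 with tips at about col 459. The gauge hangs straight in the fingers.

```bash
python3 - <<'E'
from h import *
import pickle
w=pickle.load(open('w4.pkl','rb'));s=1/1.5625
for n,p,z in [('bar +y end L,R',[(508,181),(523,181)],.13),('bar L lower',[(493,400),(509,400)],.13),('hook tips (left end of top)',[(460,217),(458,295),(457,365)],.136),('hook mid blade',[(485,217),(482,295),(480,365)],.130)]:
    print(n,onplane(w,np.array(p)*s,z)[:,:2].round(4).tolist())
im=w['image'][105:290,280:345,::-1]
im=cv2.resize(im,None,fx=6,fy=6,interpolation=cv2.INTER_CUBIC)
cv2.imwrite('pics/w4c.png',np.hstack([im[:555],im[555:]]))
E
```

```text
bar +y end L,R [[0.5501, -0.2011], [0.5602, -0.201]]
bar L lower [[0.5496, -0.365], [0.562, -0.365]]
hook tips (left end of top) [[0.5178, -0.2247], [0.5185, -0.2793], [0.5198, -0.3331]]
hook mid blade [[0.5358, -0.2252], [0.5366, -0.2809], [0.538, -0.3357]]
```

View pics/w4c.png

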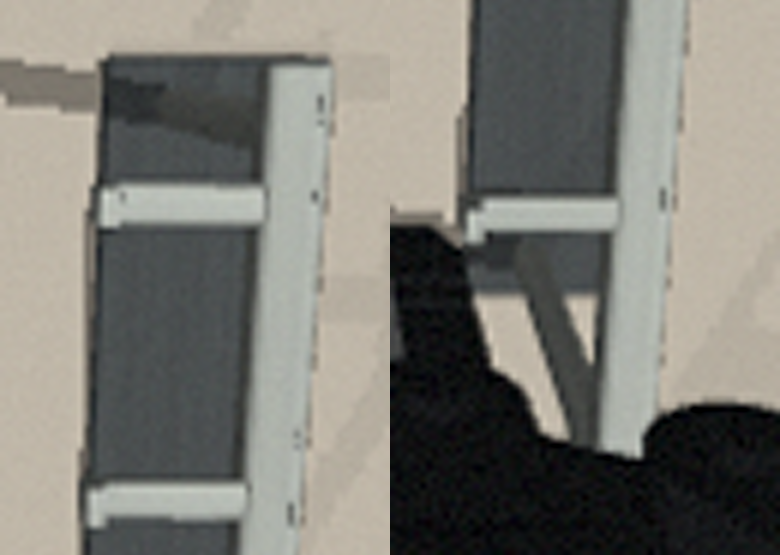

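```bash
python3 - <<'E'
from h import *
import pickle
w=pickle.load(open('w4.pkl','rb'))
f=lambda P:[(280+x/6-.42,105+y/6-.42) for x,y in P]
for n,p,z in [('bar L',[(270,70),(247,500),(232,655),(211,955)],.13),('bar R',[(331,70),(305,500),(294,655)],.13),('tip front centre',[(97,208),(87,507),(78,779)],.136),('blade centre near bar',[(250,204),(235,500),(215,769)],.130)]:
    print(n,onplane(w,f(p),z)[:,:2].round(4).tolist())
E
```

```text
bar L [[0.5495, -0.2015], [0.5504, -0.2798], [0.5495, -0.3108], [0.5493, -0.3755]]
bar R [[0.5603, -0.2014], [0.5613, -0.2798], [0.5615, -0.3107]]
tip front centre [[0.5192, -0.2251], [0.5196, -0.2797], [0.52, -0.3341]]
blade centre near bar [[0.5475, -0.2248], [0.5482, -0.2798], [0.5476, -0.3346]]
```

>>> drive_tool:
  increments:
    - [[5,-35,0],[0,0,0],0]
    - [[5,-35,0],[0,0,0],0]
    - [[5,-35,-10],[0,0,0],0]
    - [[4,-20,-30],[0,0,0],0]
    - [[0,0,-40],[0,0,0],0]
    - [[0,0,-40],[0,0,0],0]
    - [[0,0,-24],[0,0,0],0]
    - [[0,0,-10],[0,0,0],0]

```text
clock: 8.58
eef_pos: [0.4959, -0.3882, 0.1401]
tool_rot: [0.706, 0.708, -0.0, -0.005]
ft_force: [-0.7, 0.9, -0.7]
grip_width: 0.0078
grasp_force: 60.8
```

>>> drive_tool:
  increments:
    - [[0,0,0],[0,0,0],0]
    - [[0,0,0],[0,0,0],0]
    - [[0,0,0],[0,0,0],0]
    - [[0,0,0],[0,0,0],0]
    - [[0,0,0],[0,0,0],0]

```text
clock: 9.0
eef_pos: [0.4992, -0.392, 0.1478]
tool_rot: [0.706, 0.708, 0.0, 0.002]
ft_force: [-0.5, 0.1, -1.1]
grip_width: 0.0074
grasp_force: 60.8
```

```bash
python3 - <<'E'
from h import *
w=shot('wrist'); o=get_obs();print(o['eef_pos'],o['tool_rot'])
cv2.imwrite('pics/w5.png',cv2.resize(w['image'][:,:,::-1],(800,600),interpolation=cv2.INTER_CUBIC))
e=o['eef_pos']
print(proj(w,[(.5195,-.3895,.136),(.5365,-.3895,.130),(.5195,-.3346,.136),e-[0.0,0,.004]])*1.5625)
E
```

```text
[ 0.49896148 -0.39185778  0.14737623] [7.06444013e-01 7.07766629e-01 2.03896437e-04 1.79276780e-03]
[[455.74555443 355.67622467]
 [497.82562366 349.57658643]
 [461.54590577 205.86771957]
 [400.77162405 369.83937639]]
```

View pics/w5.png

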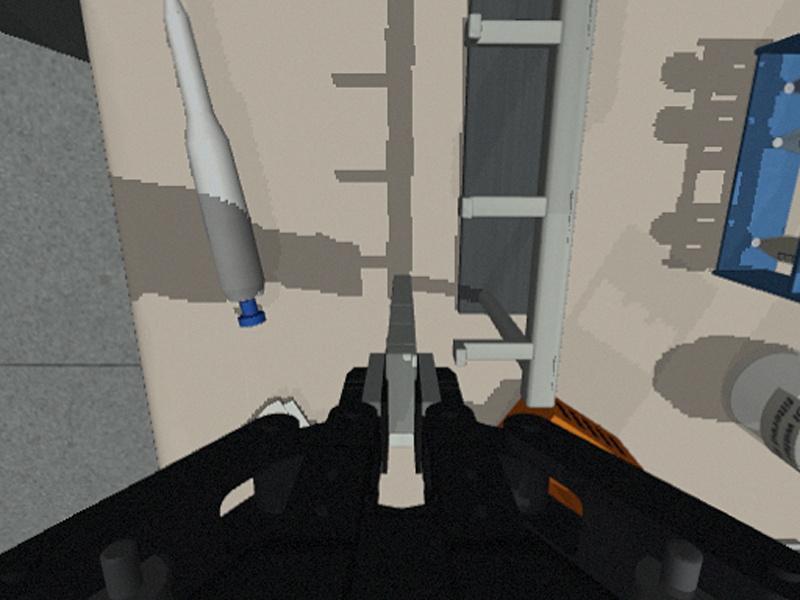

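Hook 4's tip is at (456,352), within about 1.5 mm of the prediction. The gauge is in front of it, so I'll slide it on.

>>> drive_tool:
  increments:
    - [[0,3,-2],[0,0,0],0]
    - [[7.5,0,0],[0,0,0],0]
    - [[7.5,0,0],[0,0,0],0]
    - [[7.5,0,0],[0,0,0],0]
    - [[7.5,0,0],[0,0,0],0]
    - [[7,0,0],[0,0,0],0]
    - [[0,0,0],[0,0,0],0]
    - [[0,0,0],[0,0,0],0]

```text
clock: 9.72
eef_pos: [0.5356, -0.3881, 0.1429]
tool_rot: [0.706, 0.708, -0.0, -0.0]
ft_force: [0.6, 0.0, -1.1]
grip_width: 0.0079
grasp_force: 60.8
```

>>> drive_tool:
  increments:
    - [[0,0,0],[0,0,0],0]
    - [[0,0,0],[0,0,0],0]
    - [[0,0,0],[0,0,0],0]

```text
clock: 9.97
eef_pos: [0.5347, -0.3883, 0.1433]
tool_rot: [0.707, 0.708, -0.0, -0.0]
ft_force: [0.2, 0.0, -1.6]
grip_width: 0.0073
grasp_force: 60.8
```

>>> drive_tool:
  increments:
    - [[1,0,-2],[0,0,0],0]
    - [[0,0,-3],[0,0,0],0]
    - [[0,0,0],[0,0,0],0]
    - [[0,0,0],[0,0,0],0]
    - [[0,0,0],[0,0,0],0]
    - [[0,0,0],[0,0,0],0]

```text
clock: 10.47
eef_pos: [0.536, -0.3883, 0.1384]
tool_rot: [0.707, 0.708, 0.0, 0.0]
ft_force: [0.6, 0.8, -0.5]
grip_width: 0.0081
grasp_force: 60.9
```

>>> drive_tool:
  increments:
    - [[0,0,0],[0,0,0],0.3]
    - [[0,0,0],[0,0,0],1]
    - [[0,0,0],[0,0,0],1]
    - [[0,0,0],[0,0,0],1]
    - [[0,0,0],[0,0,0],1]
    - [[0,0,0],[0,0,0],1]
    - [[0,0,0],[0,0,0],1]
    - [[0,0,0],[0,0,0],1]

```text
clock: 11.13
eef_pos: [0.536, -0.3883, 0.1383]
tool_rot: [0.707, 0.708, 0.0, -0.0]
ft_force: [-0.3, 0.4, 0.7]
grip_width: 0.0859
grasp_force: 0.0
```

>>> drive_tool:
  increments:
    - [[0,0,10],[0,0,0],1]
    - [[0,0,30],[0,0,0],1]
    - [[0,0,40],[0,0,0],1]
    - [[0,0,40],[0,0,0],1]
    - [[0,0,20],[0,0,0],1]
    - [[-10,35,0],[0,0,0],1]
    - [[-10,40,0],[0,0,0],1]
    - [[-10,40,0],[0,0,0],1]

```text
clock: 11.8
eef_pos: [0.506, -0.273, 0.2792]
tool_rot: [0.707, 0.707, 0.0, 0.001]
ft_force: [0.9, 0.8, 0.5]
grip_width: 0.0859
grasp_force: 0.0
```

```bash
python3 - <<'E'
from h import *
w=shot('wrist'); o=get_obs();print(o['eef_pos'],o['tool_rot'])
im=np.vstack([w['image'],]);
cv2.imwrite('pics/w6.png',cv2.resize(im[:,:,::-1],(800,600),interpolation=cv2.INTER_CUBIC))
E
```

```text
[ 0.50196457 -0.26424959  0.27827693] [ 0.70507425  0.70911947  0.00098982 -0.00434689]
```

View pics/w6.png

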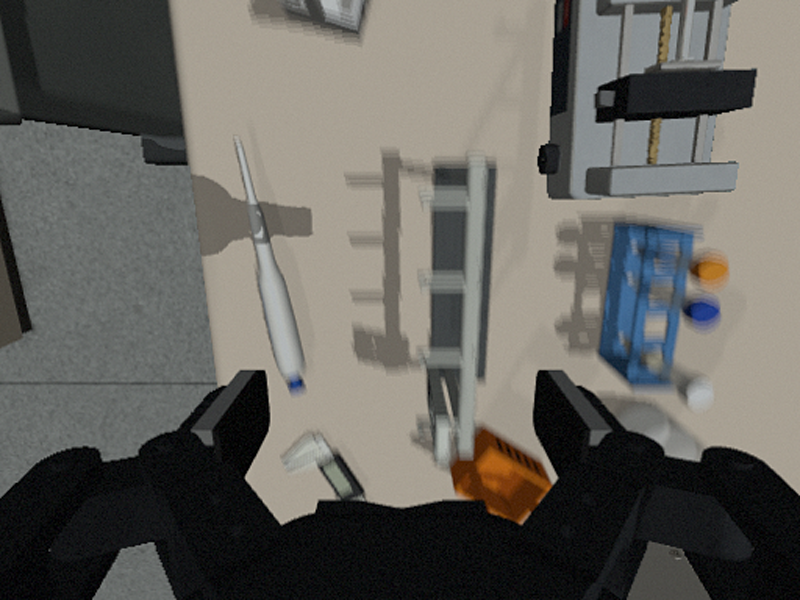

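Gauge 3 hangs on hook 4 at (443,440). Gauge 2 is next and goes on hook 3.

>>> drive_tool:
  increments:
    - [[-3,40,0],[0,0,0],1]
    - [[-3,40,0],[0,0,0],1]
    - [[-3,40,0],[0,0,0],1]
    - [[-3,40,0],[0,0,0],1]
    - [[-3,40,0],[0,0,0],1]
    - [[-3,40,0],[0,0,1],1]
    - [[-3,40,0],[0,0,1],1]
    - [[-3,40,0],[0,0,1],1]

```text
clock: 12.52
eef_pos: [0.4817, 0.0484, 0.2795]
tool_rot: [0.688, 0.726, 0.001, 0.001]
ft_force: [0.4, -0.6, 0.4]
grip_width: 0.0857
grasp_force: 0.0
```

>>> drive_tool:
  increments:
    - [[-4,40,0],[0,0,1],1]
    - [[-4,40,0],[0,0,0.6],1]
    - [[-4,40,0],[0,0,0],1]
    - [[-4,30,-20],[0,0,0],1]
    - [[0,14,-40],[0,0,0],1]
    - [[0,0,-40],[0,0,0],1]
    - [[0,0,-20],[0,0,0],1]
    - [[0,0,0],[0,0,0],1]

```text
clock: 13.18
eef_pos: [0.4625, 0.2095, 0.1545]
tool_rot: [0.677, 0.736, -0.005, -0.002]
ft_force: [-0.4, -0.6, -0.4]
grip_width: 0.0849
grasp_force: 0.0
```

>>> drive_tool:
  increments:
    - [[0,0,0],[0,0,0],1]
    - [[0,0,0],[0,0,0],1]
    - [[0,0,0],[0,0,0],1]
    - [[0,0,0],[0,0,0],1]
    - [[0,0,0],[0,0,0],1]
    - [[0,0,0],[0,0,0],1]

```text
clock: 13.68
eef_pos: [0.4667, 0.2105, 0.1601]
tool_rot: [0.678, 0.735, 0.001, 0.0]
ft_force: [-0.3, 0.2, -0.9]
grip_width: 0.0855
grasp_force: 0.0
```

```bash
python3 - <<'E'
from h import *
w=shot('wrist'); o=get_obs();print(o['eef_pos'],o['tool_rot'])
for s in sorted(silhouettes('gauge_1',w),key=lambda s:s['bbox'][1])[:4]:
    b=s['bbox'];print(s['conf'],np.round(b,1),onplane(w,[(b[0],(b[1]+b[3])/2),(b[2],(b[1]+b[3])/2),((b[0]+b[2])/2,b[1]),((b[0]+b[2])/2,b[3])],.111)[:,:2].round(4).tolist())
E
```

```text
[0.46646074 0.21048117 0.15975493] [6.77662726e-01 7.35372509e-01 6.54447467e-04 2.71204615e-04]
0.57 [249.5 111.2 265.1 167.4] [[0.4577, 0.2599], [0.468, 0.2608], [0.4614, 0.2783], [0.4644, 0.2415]]
0.89 [249.5 175.  263.2 232.6] [[0.4611, 0.215], [0.4707, 0.2158], [0.4642, 0.2362], [0.4677, 0.1935]]
0.78 [251.8 281.4 265.2 326.1] [[0.4691, 0.1329], [0.4796, 0.1338], [0.4727, 0.1533], [0.4761, 0.1124]]
```

>>> drive_tool:
  increments:
    - [[0,0.5,-30],[0,0,0],1]
    - [[0,0,-27],[0,0,0],1]
    - [[0,0,-15],[0,0,0],1]
    - [[0,0,0],[0,0,0],1]
    - [[0,0,0],[0,0,0],1]
    - [[0,0,0],[0,0,0],1]
    - [[0,0,0],[0,0,0],1]
    - [[0,0,0],[0,0,0],1]

```text
clock: 14.45
eef_pos: [0.4671, 0.2115, 0.0884]
tool_rot: [0.678, 0.735, 0.001, 0.001]
ft_force: [0.7, 0.5, -0.1]
grip_width: 0.0852
grasp_force: 0.0
```

>>> drive_tool:
  increments:
    - [[0,0,0],[0,0,0],0]
    - [[0,0,0],[0,0,0],0]
    - [[0,0,0],[0,0,0],0]
    - [[0,0,0],[0,0,0],0]
    - [[0,0,0],[0,0,0],0]
    - [[0,0,0],[0,0,0],0]
    - [[0,0,0],[0,0,0],0]
    - [[0,0,0],[0,0,0],0]

```text
clock: 15.12
eef_pos: [0.4661, 0.211, 0.0871]
tool_rot: [0.678, 0.736, 0.0, 0.0]
ft_force: [0.7, -0.1, 1.4]
grip_width: 0.0079
grasp_force: 60.2
```

>>> drive_tool:
  increments:
    - [[0,0,6],[0,0,0],0]
    - [[0,0,10],[0,0,0],0]
    - [[0,0,15],[0,0,0],0]
    - [[0,0,20],[0,0,0],0]
    - [[0,0,25],[0,0,0],0]
    - [[0,0,30],[0,0,0],0]
    - [[0,0,40],[0,0,0],0]
    - [[0,0,40],[0,0,0],0]

```text
clock: 15.78
eef_pos: [0.4646, 0.2105, 0.2743]
tool_rot: [0.678, 0.735, -0.001, -0.001]
ft_force: [0.8, 0.1, -1.6]
grip_width: 0.0075
grasp_force: 60.1
```

>>> drive_tool:
  increments:
    - [[2,-30,0],[0,0,0],0]
    - [[2,-40,0],[0,0,-1],0]
    - [[2,-40,0],[0,0,-1],0]
    - [[2,-40,0],[0,0,-1],0]
    - [[2,-40,0],[0,0,-1],0]
    - [[2,-40,0],[0,0,-0.6],0]
    - [[2,-40,0],[0,0,0],0]
    - [[2,-40,0],[0,0,0],0]

```text
clock: 16.45
eef_pos: [0.4812, -0.1007, 0.2736]
tool_rot: [0.706, 0.708, 0.0, -0.0]
ft_force: [1.9, -0.2, -1.3]
grip_width: 0.008
grasp_force: 60.2
```

>>> drive_tool:
  increments:
    - [[2,-40,0],[0,0,0],0]
    - [[2,-40,0],[0,0,0],0]
    - [[2,-40,0],[0,0,0],0]
    - [[2,-40,0],[0,0,0],0]
    - [[2,-40,0],[0,0,0],0]
    - [[2,-25,0],[0,0,0],0]
    - [[2,-10,-20],[0,0,0],0]
    - [[0.5,0,-40],[0,0,0],0]

```text
clock: 17.12
eef_pos: [0.4989, -0.3391, 0.2176]
tool_rot: [0.708, 0.706, 0.001, 0.006]
ft_force: [1.2, -0.9, -1.6]
grip_width: 0.0074
grasp_force: 60.2
```

>>> drive_tool:
  increments:
    - [[0,0,-40],[0,0,0],0]
    - [[0,0,-20],[0,0,0],0]
    - [[0,0,-8],[0,0,0],0]
    - [[0,0,0],[0,0,0],0]
    - [[0,0,0],[0,0,0],0]
    - [[0,0,0],[0,0,0],0]
    - [[0,0,0],[0,0,0],0]
    - [[0,0,0],[0,0,0],0]

```text
clock: 17.78
eef_pos: [0.4976, -0.3346, 0.1471]
tool_rot: [0.706, 0.708, 0.0, 0.002]
ft_force: [-0.2, 0.3, -0.1]
grip_width: 0.0077
grasp_force: 60.1
```

>>> drive_tool:
  increments:
    - [[0,0.5,-2],[0,0,0],0]
    - [[7.5,0,0],[0,0,0],0]
    - [[7.5,0,0],[0,0,0],0]
    - [[7.5,0,0],[0,0,0],0]
    - [[7.5,0,0],[0,0,0],0]
    - [[8,0,0],[0,0,0],0]
    - [[0,0,0],[0,0,0],0]
    - [[0,0,0],[0,0,0],0]

```text
clock: 18.45
eef_pos: [0.5351, -0.3333, 0.1425]
tool_rot: [0.706, 0.708, -0.0, -0.0]
ft_force: [-0.1, -0.6, -1.9]
grip_width: 0.0076
grasp_force: 60.2
```

>>> drive_tool:
  increments:
    - [[0,0,0],[0,0,0],0]
    - [[0,0,0],[0,0,0],0]
    - [[0,0,-2],[0,0,0],0]
    - [[0,0,-3],[0,0,0],0]
    - [[0,0,0],[0,0,0],0]
    - [[0,0,0],[0,0,0],0]
    - [[0,0,0],[0,0,0],0]
    - [[0,0,0],[0,0,0],0]

```text
clock: 19.12
eef_pos: [0.5345, -0.3336, 0.1381]
tool_rot: [0.707, 0.708, 0.0, 0.0]
ft_force: [0.7, -0.6, -0.2]
grip_width: 0.0076
grasp_force: 60.2
```

>>> drive_tool:
  increments:
    - [[0,0,0],[0,0,0],0.3]
    - [[0,0,0],[0,0,0],1]
    - [[0,0,0],[0,0,0],1]
    - [[0,0,0],[0,0,0],1]
    - [[0,0,0],[0,0,0],1]
    - [[0,0,0],[0,0,0],1]
    - [[0,0,0],[0,0,0],1]
    - [[0,0,0],[0,0,0],1]

```text
clock: 19.78
eef_pos: [0.5345, -0.3335, 0.138]
tool_rot: [0.707, 0.708, 0.0, 0.0]
ft_force: [-0.2, -0.1, -0.9]
grip_width: 0.0857
grasp_force: 0.0
```

>>> drive_tool:
  increments:
    - [[0,0,10],[0,0,0],1]
    - [[0,0,30],[0,0,0],1]
    - [[0,0,40],[0,0,0],1]
    - [[0,0,40],[0,0,0],1]
    - [[0,0,20],[0,0,0],1]
    - [[-4,34,0],[0,0,0],1]
    - [[-4,40,0],[0,0,0],1]
    - [[-4,40,0],[0,0,0],1]

```text
clock: 20.45
eef_pos: [0.5225, -0.2192, 0.2792]
tool_rot: [0.707, 0.707, 0.001, 0.001]
ft_force: [1.2, 1.0, 0.3]
grip_width: 0.0857
grasp_force: 0.0
```

>>> drive_tool:
  increments:
    - [[-5,40,0],[0,0,0],1]
    - [[-5,40,0],[0,0,0],1]
    - [[-5,40,0],[0,0,0],1]
    - [[-5,40,0],[0,0,0],1]
    - [[-5,40,0],[0,0,0],1]
    - [[-5,40,0],[0,0,1],1]
    - [[-5,40,0],[0,0,1],1]
    - [[-5,40,0],[0,0,1],1]

```text
clock: 21.12
eef_pos: [0.482, 0.1023, 0.2792]
tool_rot: [0.688, 0.726, 0.001, 0.001]
ft_force: [0.5, -0.1, 0.1]
grip_width: 0.0851
grasp_force: 0.0
```

>>> drive_tool:
  increments:
    - [[-5,40,0],[0,0,1],1]
    - [[-5,40,0],[0,0,0.6],1]
    - [[-5,40,0],[0,0,0],1]
    - [[-5,30,-20],[0,0,0],1]
    - [[0,10,-40],[0,0,0],1]
    - [[0,0,-40],[0,0,0],1]
    - [[0,0,-20],[0,0,0],1]
    - [[0,0,0],[0,0,0],1]

```text
clock: 21.78
eef_pos: [0.459, 0.2592, 0.1533]
tool_rot: [0.677, 0.736, -0.005, -0.002]
ft_force: [-1.5, -0.7, -0.7]
grip_width: 0.0851
grasp_force: 0.0
```

>>> drive_tool:
  increments:
    - [[0,0,0],[0,0,0],1]
    - [[0,0,0],[0,0,0],1]
    - [[0,0,0],[0,0,0],1]
    - [[0,0,0],[0,0,0],1]
    - [[0,0,0],[0,0,0],1]
    - [[0,0,0],[0,0,0],1]

```text
clock: 22.28
eef_pos: [0.4632, 0.2606, 0.1591]
tool_rot: [0.678, 0.735, 0.001, 0.0]
ft_force: [-0.3, 0.3, -0.1]
grip_width: 0.0851
grasp_force: 0.0
```

```bash
python3 - <<'E'
from h import *
w=shot('wrist'); o=get_obs();print(o['eef_pos'],o['tool_rot'])
for s in sorted(silhouettes('gauge_1',w),key=lambda s:s['bbox'][1])[:4]:
    b=s['bbox'];print(s['conf'],np.round(b,1),onplane(w,[(b[0],(b[1]+b[3])/2),(b[2],(b[1]+b[3])/2),((b[0]+b[2])/2,b[1]),((b[0]+b[2])/2,b[3])],.111)[:,:2].round(4).tolist())
c=shot('top')
for s in silhouettes('gauge_1',c):
    b=s['bbox'];print('top',s['conf'],np.round(b,1),onplane(c,[((b[0]+b[2])/2,(b[1]+b[3])/2)],.12).round(3))
E
```

```text
[0.46296066 0.26054203 0.15879256] [6.77649371e-01 7.35384794e-01 7.00509496e-04 2.09838194e-04]
0.56 [247.7 165.2 262.7 235.4] [[0.4561, 0.2679], [0.4666, 0.2688], [0.4593, 0.2931], [0.4635, 0.2417]]
```

>>> drive_tool:
  increments:
    - [[-0.5,0,-30],[0,0,0],1]
    - [[0,0,-26],[0,0,0],1]
    - [[0,0,-15],[0,0,0],1]
    - [[0,0,0],[0,0,0],1]
    - [[0,0,0],[0,0,0],1]
    - [[0,0,0],[0,0,0],1]
    - [[0,0,0],[0,0,0],1]
    - [[0,0,0],[0,0,0],1]

```text
clock: 23.15
eef_pos: [0.4631, 0.261, 0.0885]
tool_rot: [0.678, 0.735, 0.001, 0.0]
ft_force: [-0.1, 0.7, 1.1]
grip_width: 0.0853
grasp_force: 0.0
```

>>> drive_tool:
  increments:
    - [[0,0,0],[0,0,0],0]
    - [[0,0,0],[0,0,0],0]
    - [[0,0,0],[0,0,0],0]
    - [[0,0,0],[0,0,0],0]
    - [[0,0,0],[0,0,0],0]
    - [[0,0,0],[0,0,0],0]
    - [[0,0,0],[0,0,0],0]
    - [[0,0,0],[0,0,0],0]

```text
clock: 23.82
eef_pos: [0.462, 0.2605, 0.0871]
tool_rot: [0.678, 0.736, -0.0, -0.0]
ft_force: [0.1, -0.9, 2.2]
grip_width: 0.0077
grasp_force: 59.9
```

>>> drive_tool:
  increments:
    - [[0,0,6],[0,0,0],0]
    - [[0,0,10],[0,0,0],0]
    - [[0,0,15],[0,0,0],0]
    - [[0,0,20],[0,0,0],0]
    - [[0,0,25],[0,0,0],0]
    - [[0,0,30],[0,0,0],0]
    - [[0,0,40],[0,0,0],0]
    - [[0,0,40],[0,0,0],0]

```text
clock: 24.48
eef_pos: [0.4607, 0.2599, 0.2749]
tool_rot: [0.678, 0.735, -0.001, -0.001]
ft_force: [1.3, 0.4, -0.4]
grip_width: 0.0077
grasp_force: 59.9
```

>>> drive_tool:
  increments:
    - [[1,-20,0],[0,0,7],0]
    - [[1,-20,0],[0,0,7],0]
    - [[1,-22,0],[0,0,7],0]
    - [[1,-22,0],[0,0,7],0]
    - [[1.5,-22,0],[0,0,7],0]
    - [[1.5,-22,0],[0,0,7],0]
    - [[1.5,-22,0],[0,0,7],0]
    - [[1.5,-22,0],[0,0,7],0]

```text
clock: 25.15
eef_pos: [0.4713, 0.0875, 0.274]
tool_rot: [0.25, 0.968, 0.0, -0.0]
ft_force: [0.6, 0.7, -0.6]
grip_width: 0.0078
grasp_force: 59.9
```

>>> drive_tool:
  increments:
    - [[1.5,-22,0],[0,0,7],0]
    - [[1.5,-22,0],[0,0,7],0]
    - [[1.5,-22,0],[0,0,7],0]
    - [[1.5,-22,0],[0,0,7],0]
    - [[1.5,-22,0],[0,0,7],0]
    - [[1.5,-22,0],[0,0,7],0]
    - [[1.5,-22,0],[0,0,7],0]
    - [[1.5,-22,0],[0,0,7],0]

```text
clock: 25.82
eef_pos: [0.4834, -0.0884, 0.2741]
tool_rot: [-0.234, 0.972, 0.0, 0.0]
ft_force: [0.5, 0.9, -0.9]
grip_width: 0.0081
grasp_force: 59.9
```

>>> drive_tool:
  increments:
    - [[1.5,-22,0],[0,0,7],0]
    - [[1.5,-22,0],[0,0,7],0]
    - [[1.5,-22,0],[0,0,7],0]
    - [[1.5,-22,0],[0,0,7],0]
    - [[1.5,-22,0],[0,0,7],0]
    - [[1.5,-22,0],[0,0,7],0]
    - [[1.5,-22,0],[0,0,7],0]
    - [[1.5,-16,0],[0,0,7],0]

```text
clock: 26.48
eef_pos: [0.4954, -0.2589, 0.2739]
tool_rot: [-0.662, 0.749, 0.0, -0.0]
ft_force: [0.3, 0.3, -0.6]
grip_width: 0.0077
grasp_force: 59.9
```

>>> drive_tool:
  increments:
    - [[0,0,0],[0,0,7],0]
    - [[0,0,0],[0,0,0],0]
    - [[0,0,0],[0,0,0],0]
    - [[0,0,0],[0,0,0],0]
    - [[0,0,0],[0,0,0],0]
    - [[0,0,0],[0,0,0],0]

```text
clock: 26.98
eef_pos: [0.496, -0.2569, 0.2733]
tool_rot: [-0.705, 0.709, -0.0, 0.0]
ft_force: [0.2, 0.1, -1.1]
grip_width: 0.0078
grasp_force: 59.9
```

```bash
python3 - <<'E'
from h import *
from scipy.spatial.transform import Rotation as R
w=shot('wrist'); o=get_obs();print(o['eef_pos'],o['tool_rot'],o['joint_pos'][[0,5]])
print('theta err deg',np.degrees(np.arctan2(*R.from_quat(o['tool_rot']).as_matrix()[[1,0],0])))
print(proj(w,[(.5195,y,.136) for y in(-.225,-.2798,-.334)]+[(.5495,-.225,.13),o['eef_pos']])*1.5625)
cv2.imwrite('pics/w7.png',cv2.resize(w['image'][:,:,::-1],(800,600),interpolation=cv2.INTER_CUBIC))
E
```

```text
[ 0.49605572 -0.25695122  0.27323752] [-7.05207317e-01  7.09001154e-01 -4.12613544e-05  5.22852501e-05] [-0.47797515 -2.04340617]
theta err deg -90.3074091294588
[[364.82860537 330.84944383]
 [362.49545224 249.11263099]
 [359.95303221 159.40634717]
 [321.29885774 328.05906774]
 [399.41096348 378.02974048]]
```

View pics/w7.png

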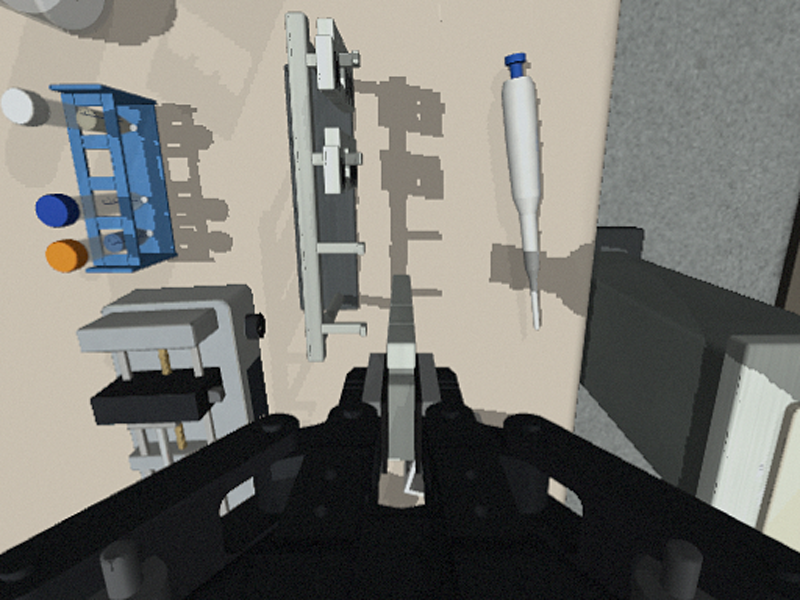

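Both hung gauges sit correctly at (325,60) and (333,160). Free hooks 2 and 1 are at (364,248) and (366,328), as predicted.

>>> drive_tool:
  increments:
    - [[1,-23,-10],[0,0,0.3],0]
    - [[0,0,-40],[0,0,0],0]
    - [[0,0,-40],[0,0,0],0]
    - [[0,0,-25],[0,0,0],0]
    - [[0,0,-13],[0,0,0],0]
    - [[0,0,0],[0,0,0],0]
    - [[0,0,0],[0,0,0],0]
    - [[0,0,0],[0,0,0],0]

```text
clock: 27.7
eef_pos: [0.4981, -0.2809, 0.1465]
tool_rot: [0.707, -0.707, 0.001, -0.0]
ft_force: [0.2, -0.6, -0.9]
grip_width: 0.0078
grasp_force: 59.9
```

>>> drive_tool:
  increments:
    - [[0,0,0],[0,0,0],0]
    - [[0,0,0],[0,0,0],0]
    - [[0,0,0],[0,0,0],0]

```text
clock: 27.95
eef_pos: [0.4978, -0.2809, 0.1464]
tool_rot: [-0.707, 0.707, -0.001, 0.0]
ft_force: [0.1, 0.9, -0.6]
grip_width: 0.0078
grasp_force: 59.9
```

>>> drive_tool:
  increments:
    - [[0,1,-2],[0,0,0],0]
    - [[7.5,0,0],[0,0,0],0]
    - [[7.5,0,0],[0,0,0],0]
    - [[7.5,0,0],[0,0,0],0]
    - [[7.5,0,0],[0,0,0],0]
    - [[8,0,0],[0,0,0],0]
    - [[0,0,0],[0,0,0],0]
    - [[0,0,0],[0,0,0],0]

```text
clock: 28.62
eef_pos: [0.5355, -0.2794, 0.1426]
tool_rot: [0.707, -0.707, -0.0, 0.0]
ft_force: [-0.2, -0.4, -0.9]
grip_width: 0.008
grasp_force: 59.9
```

>>> drive_tool:
  increments:
    - [[0,0,0],[0,0,0],0]
    - [[0,0,0],[0,0,0],0]
    - [[0,0,-2],[0,0,0],0]
    - [[0,0,-3.5],[0,0,0],0]
    - [[0,0,0],[0,0,0],0]
    - [[0,0,0],[0,0,0],0]
    - [[0,0,0],[0,0,0],0]
    - [[0,0,0],[0,0,0],0]

```text
clock: 29.28
eef_pos: [0.535, -0.2796, 0.1376]
tool_rot: [-0.707, 0.707, -0.0, 0.0]
ft_force: [0.9, 0.9, -0.9]
grip_width: 0.0078
grasp_force: 59.9
```

>>> drive_tool:
  increments:
    - [[0,0,0],[0,0,0],0.3]
    - [[0,0,0],[0,0,0],1]
    - [[0,0,0],[0,0,0],1]
    - [[0,0,0],[0,0,0],1]
    - [[0,0,0],[0,0,0],1]
    - [[0,0,0],[0,0,0],1]
    - [[0,0,0],[0,0,0],1]
    - [[0,0,0],[0,0,0],1]

```text
clock: 29.95
eef_pos: [0.535, -0.2795, 0.1375]
tool_rot: [-0.707, 0.707, -0.0, 0.0]
ft_force: [-0.1, -0.6, -0.1]
grip_width: 0.0853
grasp_force: 0.0
```

>>> drive_tool:
  increments:
    - [[0,0,10],[0,0,0],1]
    - [[0,0,30],[0,0,0],1]
    - [[0,0,40],[0,0,0],1]
    - [[0,0,40],[0,0,0],1]
    - [[0,0,20],[0,0,0],1]
    - [[-6,36,0],[0,0,0],1]
    - [[-6,40,0],[0,0,0],1]
    - [[-6,40,0],[0,0,0],1]

```text
clock: 30.62
eef_pos: [0.517, -0.1631, 0.2788]
tool_rot: [-0.706, 0.708, -0.001, 0.001]
ft_force: [-0.1, 0.7, 0.7]
grip_width: 0.0856
grasp_force: 0.0
```

>>> drive_tool:
  increments:
    - [[-6,40,0],[0,0,1],1]
    - [[-6,40,0],[0,0,1],1]
    - [[-6,40,0],[0,0,1],1]
    - [[-6,40,0],[0,0,1],1]
    - [[-6,40,0],[0,0,0.7],1]
    - [[-6,40,0],[0,0,0],1]
    - [[-7,35,-20],[0,0,0],1]
    - [[0,0,-40],[0,0,0],1]

```text
clock: 31.28
eef_pos: [0.4767, 0.1181, 0.2227]
tool_rot: [0.738, -0.675, 0.003, -0.006]
ft_force: [1.7, 0.4, -0.0]
grip_width: 0.0853
grasp_force: 0.0
```

>>> drive_tool:
  increments:
    - [[0,0,-40],[0,0,0],1]
    - [[0,0,-18],[0,0,0],1]
    - [[0,0,0],[0,0,0],1]
    - [[0,0,0],[0,0,0],1]
    - [[0,0,0],[0,0,0],1]
    - [[0,0,0],[0,0,0],1]
    - [[0,0,0],[0,0,0],1]
    - [[0,0,0],[0,0,0],1]

```text
clock: 31.95
eef_pos: [0.4751, 0.1115, 0.161]
tool_rot: [0.735, -0.678, 0.001, -0.001]
ft_force: [0.0, 0.4, -0.3]
grip_width: 0.0855
grasp_force: 0.0
```

```bash
python3 - <<'E'
from h import *
from scipy.spatial.transform import Rotation as R
w=shot('wrist'); o=get_obs();print(o['eef_pos'])
print('theta',np.degrees(np.arctan2(*R.from_quat(o['tool_rot']).as_matrix()[[1,0],0])))
for s in sorted(silhouettes('gauge_1',w),key=lambda s:s['bbox'][1])[:4]:
    b=s['bbox'];print(s['conf'],np.round(b,1),onplane(w,[(b[0],(b[1]+b[3])/2),(b[2],(b[1]+b[3])/2),((b[0]+b[2])/2,b[1]),((b[0]+b[2])/2,b[3])],.111)[:,:2].round(4).tolist())
for s in silhouettes('drying_block',w)[:1]:
    ys,xs=np.nonzero(s['region']);print(s['bbox'])
E
```

```text
[0.47483122 0.11145707 0.16065259]
theta -85.32868884766103
0.79 [249.8 172.3 265.4 232.4] [[0.48, 0.1053], [0.469, 0.1044], [0.4763, 0.0832], [0.4726, 0.1279]]
[224.0, 150.3, 289.7, 324.5]
```

>>> drive_tool:
  increments:
    - [[0,0,-30],[0,0,0],1]
    - [[0,0,-27],[0,0,0],1]
    - [[0,0,-15],[0,0,0],1]
    - [[0,0,0],[0,0,0],1]
    - [[0,0,0],[0,0,0],1]
    - [[0,0,0],[0,0,0],1]
    - [[0,0,0],[0,0,0],1]
    - [[0,0,0],[0,0,0],1]

```text
clock: 32.77
eef_pos: [0.4752, 0.1118, 0.0889]
tool_rot: [0.735, -0.678, 0.001, -0.001]
ft_force: [-0.2, 0.0, -0.2]
grip_width: 0.0854
grasp_force: 0.0
```

>>> drive_tool:
  increments:
    - [[0,0,0],[0,0,0],0]
    - [[0,0,0],[0,0,0],0]
    - [[0,0,0],[0,0,0],0]
    - [[0,0,0],[0,0,0],0]
    - [[0,0,0],[0,0,0],0]
    - [[0,0,0],[0,0,0],0]
    - [[0,0,0],[0,0,0],0]
    - [[0,0,0],[0,0,0],0]

```text
clock: 33.43
eef_pos: [0.4744, 0.1115, 0.0876]
tool_rot: [0.735, -0.678, 0.0, -0.0]
ft_force: [0.7, -0.2, 1.5]
grip_width: 0.0076
grasp_force: 60.6
```

>>> drive_tool:
  increments:
    - [[0,0,6],[0,0,0],0]
    - [[0,0,10],[0,0,0],0]
    - [[0,0,15],[0,0,0],0]
    - [[0,0,20],[0,0,0],0]
    - [[0,0,25],[0,0,0],0]
    - [[0,0,30],[0,0,0],0]
    - [[0,0,40],[0,0,0],0]
    - [[0,0,40],[0,0,0],0]

```text
clock: 34.1
eef_pos: [0.4724, 0.1111, 0.2745]
tool_rot: [0.735, -0.678, -0.001, 0.001]
ft_force: [1.4, 0.3, -0.4]
grip_width: 0.0079
grasp_force: 60.4
```

>>> drive_tool:
  increments:
    - [[1,-13,0],[0,0,-7.1],0]
    - [[1,-13,0],[0,0,-7.1],0]
    - [[1,-13,0],[0,0,-7.1],0]
    - [[1,-13,0],[0,0,-7.1],0]
    - [[1,-13,0],[0,0,-7.1],0]
    - [[1,-13,0],[0,0,-7.1],0]
    - [[1,-13,0],[0,0,-7.1],0]
    - [[1,-13,0],[0,0,-7.1],0]

```text
clock: 34.77
eef_pos: [0.4812, 0.0069, 0.2736]
tool_rot: [-0.322, 0.947, 0.0, -0.001]
ft_force: [-0.1, -0.1, -1.4]
grip_width: 0.008
grasp_force: 60.5
```

>>> drive_tool:
  increments:
    - [[1,-13,0],[0,0,-7.1],0]
    - [[1,-13,0],[0,0,-7.1],0]
    - [[1,-13,0],[0,0,-7.1],0]
    - [[1,-13,0],[0,0,-7.1],0]
    - [[1,-13,0],[0,0,-7.1],0]
    - [[1,-13,0],[0,0,-7.1],0]
    - [[1,-13,0],[0,0,-7.1],0]
    - [[1,-13,0],[0,0,-7.1],0]

```text
clock: 35.43
eef_pos: [0.4892, -0.097, 0.2735]
tool_rot: [0.167, 0.986, 0.0, -0.001]
ft_force: [-1.5, -0.0, -0.8]
grip_width: 0.0078
grasp_force: 60.5
```

>>> drive_tool:
  increments:
    - [[1,-13,0],[0,0,-7.1],0]
    - [[1,-13,0],[0,0,-7.1],0]
    - [[1,-13,0],[0,0,-7.1],0]
    - [[1,-13,0],[0,0,-7.1],0]
    - [[1,-13,0],[0,0,-7.1],0]
    - [[1,-13,0],[0,0,-7.1],0]
    - [[0.5,-13,0],[0,0,-7.1],0]
    - [[0,-13,0],[0,0,-7.1],0]

```text
clock: 36.1
eef_pos: [0.4958, -0.2008, 0.2734]
tool_rot: [0.616, 0.788, -0.0, -0.001]
ft_force: [-1.0, -1.1, -1.4]
grip_width: 0.0078
grasp_force: 60.5
```

>>> drive_tool:
  increments:
    - [[0,-13,0],[0,0,-7.1],0]
    - [[0,-12,0],[0,0,-7.1],0]
    - [[0,0,0],[0,0,0],0]
    - [[0,0,0],[0,0,0],0]
    - [[0,0,0],[0,0,0],0]
    - [[0,0,0],[0,0,0],0]
    - [[0,0,0],[0,0,0],0]
    - [[0,0,0],[0,0,0],0]

```text
clock: 36.77
eef_pos: [0.4966, -0.2249, 0.2736]
tool_rot: [0.706, 0.708, 0.0, -0.0]
ft_force: [0.3, 0.1, -1.0]
grip_width: 0.0077
grasp_force: 60.5
```

```bash
python3 - <<'E'
from h import *
from scipy.spatial.transform import Rotation as R
o=get_obs();print(o['eef_pos'])
print('theta',np.degrees(np.arctan2(*R.from_quat(o['tool_rot']).as_matrix()[[1,0],0])))
E
```

```text
[ 0.49657187 -0.22487927  0.27361673]
theta 90.1887561585115
```

>>> drive_tool:
  increments:
    - [[1,-0.5,-10],[0,0,0],0]
    - [[0,0,-40],[0,0,0],0]
    - [[0,0,-40],[0,0,0],0]
    - [[0,0,-25],[0,0,0],0]
    - [[0,0,-13],[0,0,0],0]
    - [[0,0,0],[0,0,0],0]
    - [[0,0,0],[0,0,0],0]
    - [[0,0,0],[0,0,0],0]

```text
clock: 37.43
eef_pos: [0.4984, -0.2263, 0.1465]
tool_rot: [0.706, 0.708, 0.0, 0.001]
ft_force: [0.1, 0.1, -1.4]
grip_width: 0.0078
grasp_force: 60.4
```

>>> drive_tool:
  increments:
    - [[0,0,0],[0,0,0],0]
    - [[0,0,-1],[0,0,0],0]
    - [[7.5,0,0],[0,0,0],0]
    - [[7.5,0,0],[0,0,0],0]
    - [[7.5,0,0],[0,0,0],0]
    - [[7.5,0,0],[0,0,0],0]
    - [[8,0,0],[0,0,0],0]
    - [[0,0,0],[0,0,0],0]

```text
clock: 38.1
eef_pos: [0.5376, -0.226, 0.1443]
tool_rot: [0.706, 0.708, 0.0, 0.001]
ft_force: [0.4, -0.2, -1.0]
grip_width: 0.0076
grasp_force: 60.5
```

>>> drive_tool:
  increments:
    - [[0,0,0],[0,0,0],0]
    - [[0,0,0],[0,0,0],0]
    - [[0,0,-2],[0,0,0],0]
    - [[0,0,-3.5],[0,0,0],0]
    - [[0,0,0],[0,0,0],0]
    - [[0,0,0],[0,0,0],0]
    - [[0,0,0],[0,0,0],0]
    - [[0,0,0],[0,0,0],0]

```text
clock: 38.77
eef_pos: [0.5355, -0.2261, 0.1391]
tool_rot: [0.707, 0.708, 0.0, 0.0]
ft_force: [0.9, -0.3, -1.3]
grip_width: 0.0076
grasp_force: 60.5
```

>>> drive_tool:
  increments:
    - [[0,0,-1.5],[0,0,0],0]
    - [[0,0,0],[0,0,0],0.3]
    - [[0,0,0],[0,0,0],1]
    - [[0,0,0],[0,0,0],1]
    - [[0,0,0],[0,0,0],1]
    - [[0,0,0],[0,0,0],1]
    - [[0,0,0],[0,0,0],1]
    - [[0,0,0],[0,0,0],1]

```text
clock: 39.43
eef_pos: [0.5356, -0.2261, 0.1375]
tool_rot: [0.707, 0.708, 0.0, 0.0]
ft_force: [-0.4, -0.7, -0.4]
grip_width: 0.0852
grasp_force: 0.0
```

>>> drive_tool:
  increments:
    - [[0,0,10],[0,0,0],1]
    - [[0,0,30],[0,0,0],1]
    - [[0,0,40],[0,0,0],1]
    - [[0,0,40],[0,0,0],1]
    - [[0,0,40],[0,0,0],1]
    - [[-20,34,0],[0,0,0],1]
    - [[-20,36,0],[0,0,0],1]
    - [[-20,36,0],[0,0,0],1]

```text
clock: 40.1
eef_pos: [0.4758, -0.1196, 0.2993]
tool_rot: [0.707, 0.707, 0.001, 0.002]
ft_force: [0.4, 1.5, -0.1]
grip_width: 0.0854
grasp_force: 0.0
```

>>> drive_tool:
  increments:
    - [[0,20,0],[0,0,0],1]
    - [[0,0,0],[0,0,0],1]
    - [[0,0,0],[0,0,0],1]
    - [[0,0,0],[0,0,0],1]
    - [[0,0,0],[0,0,0],1]
    - [[0,0,0],[0,0,0],1]
    - [[0,0,0],[0,0,0],1]
    - [[0,0,0],[0,0,0],1]

```text
clock: 40.77
eef_pos: [0.4757, -0.1007, 0.2972]
tool_rot: [0.707, 0.707, -0.0, -0.0]
ft_force: [-0.0, -0.7, 0.4]
grip_width: 0.0855
grasp_force: 0.0
```

```bash
python3 - <<'E'
from h import *
import pickle
w=shot('wrist'); o=get_obs();print(o['eef_pos'])
pickle.dump(w,open('w8.pkl','wb'))
for s in silhouettes('rinse_basket',w):print(s['conf'],s['bbox'])
cv2.imwrite('pics/w8.png',cv2.resize(w['image'][:,:,::-1],(800,600),interpolation=cv2.INTER_CUBIC))
E
```

```text
[ 0.47562018 -0.10057972  0.29720733]
0.74 [291.7, 237.5, 317.4, 295.8]
0.56 [216.2, 93.6, 272.7, 169.1]
```

View pics/w8.png

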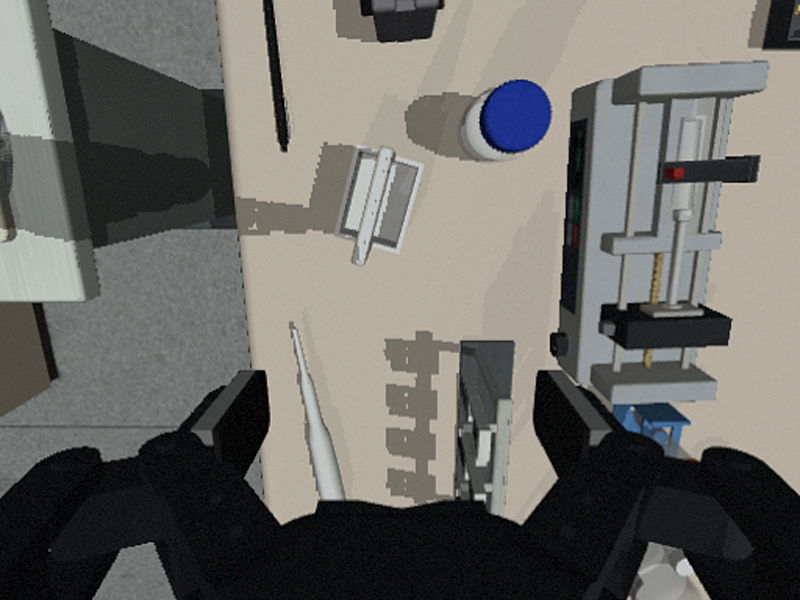

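All four gauges hang on the rail (shadows at rows 350–490). The basket's bar runs from (387,148) to (360,264), and the glass bottle is at (515,118).

```bash
python3 - <<'E'
from h import *
import pickle
w=pickle.load(open('w8.pkl','rb'))
p=onplane(w,np.array([(386.5,149),(359.5,263)])/1.5625,.132)[:,:2]
d=p[0]-p[1];print(p.round(4),p.mean(0).round(4),np.linalg.norm(d),'yaw of y axis',np.degrees(np.arctan2(-d[0],d[1])))
print(onplane(w,np.array([(515,116)])/1.5625,.118)[:,:2])
E
```

```text
[[ 0.4657 -0.0172]
 [ 0.4462 -0.0932]] [ 0.456  -0.0552] 0.07839209223235466 yaw of y axis -14.408904199905068
[[0.55185638 0.00468049]]
```

>>> drive_tool:
  increments:
    - [[-10,22,0],[0,0,-7.1],1]
    - [[-10,23,-10],[0,0,-7.1],1]
    - [[0,0,-40],[0,0,0],1]
    - [[0,0,-40],[0,0,0],1]
    - [[0,0,-30],[0,0,0],1]
    - [[0,0,-12],[0,0,0],1]
    - [[0,0,0],[0,0,0],1]
    - [[0,0,0],[0,0,0],1]

```text
clock: 41.53
eef_pos: [0.4552, -0.0551, 0.1652]
tool_rot: [0.789, 0.615, -0.001, -0.001]
ft_force: [-0.1, -0.3, 0.5]
grip_width: 0.0855
grasp_force: 0.0
```

>>> drive_tool:
  increments:
    - [[0,0,0],[0,0,0],1]
    - [[0,0,0],[0,0,0],1]
    - [[0,0,0],[0,0,0],1]
    - [[0,0,0],[0,0,0],1]

```text
clock: 41.87
eef_pos: [0.4564, -0.0552, 0.1666]
tool_rot: [0.789, 0.615, 0.001, 0.001]
ft_force: [-0.4, -0.8, -0.6]
grip_width: 0.0853
grasp_force: 0.0
```

```bash
python3 - <<'E'
from h import *
from scipy.spatial.transform import Rotation as R
w=shot('wrist'); o=get_obs();print(o['eef_pos'])
print('theta',np.degrees(np.arctan2(*R.from_quat(o['tool_rot']).as_matrix()[[1,0],0])))
s=silhouettes('rinse_basket',w);print([(x['conf'],x['bbox']) for x in s])
P=np.array([.456,-.0555,.132]);a=np.array([.249,.969,0])
print(proj(w,[P,P+.041*a,P-.041*a]))
im=w['image'][:,:,::-1]
cv2.imwrite('pics/w9.png',cv2.resize(im,(800,600),interpolation=cv2.INTER_CUBIC))
# bright bar columns along rows
g=cv2.cvtColor(im,cv2.COLOR_BGR2GRAY)
for r in range(180,330,10):
    x=np.nonzero(g[r,220:300]>165)[0]+220; print(r,x.min() if len(x) else None,x.max() if len(x) else None,len(x),end=' | ')
E
```

```text
[ 0.45615069 -0.05513046  0.16637493]
theta 75.89119533310901
[(0.83, [225.5, 138.9, 290.1, 271.8])]
[[256.23485523 218.0870131 ]
 [256.59237916 156.44120955]
 [255.91705667 272.88316242]]
180 232 286 29 | 190 232 286 28 | 200 232 285 30 | 210 282 285 4 | 220 281 284 4 | 230 262 262 1 | 240 262 262 1 | 250 250 259 9 | 260 249 261 12 | 270 255 256 2 | 280 None None 0 | 290 None None 0 | 300 None None 0 | 310 222 222 1 | 320 273 276 4 |
```

>>> drive_tool:
  increments:
    - [[0,0,-25],[0,0,-0.3],1]
    - [[0,0,-20],[0,0,0],1]
    - [[0,0,-10],[0,0,0],1]
    - [[0,0,0],[0,0,0],1]
    - [[0,0,0],[0,0,0],1]
    - [[0,0,0],[0,0,0],1]
    - [[0,0,0],[0,0,0],1]
    - [[0,0,0],[0,0,0],1]

```text
clock: 42.63
eef_pos: [0.4564, -0.0551, 0.1115]
tool_rot: [0.79, 0.613, 0.001, 0.001]
ft_force: [-0.1, 0.2, 0.1]
grip_width: 0.0854
grasp_force: 0.0
```

>>> drive_tool:
  increments:
    - [[0,0,0],[0,0,0],0]
    - [[0,0,0],[0,0,0],0]
    - [[0,0,0],[0,0,0],0]
    - [[0,0,0],[0,0,0],0]
    - [[0,0,0],[0,0,0],0]
    - [[0,0,0],[0,0,0],0]
    - [[0,0,0],[0,0,0],0]
    - [[0,0,0],[0,0,0],0]

```text
clock: 43.3
eef_pos: [0.4556, -0.0551, 0.1106]
tool_rot: [0.79, 0.613, 0.0, 0.0]
ft_force: [0.5, -0.1, 1.1]
grip_width: 0.0087
grasp_force: 59.9
```

>>> drive_tool:
  increments:
    - [[0,0,10],[0,0,0],0]
    - [[0,0,25],[0,0,0],0]
    - [[0,0,35],[0,0,0],0]
    - [[0,0,40],[0,0,0],0]
    - [[0,0,40],[0,0,0],0]
    - [[0,0,39],[0,0,0],0]
    - [[6,20,0],[0,0,1.5],0]
    - [[7,35,0],[0,0,2],0]

```text
clock: 43.97
eef_pos: [0.4701, -0.0017, 0.3025]
tool_rot: [0.772, 0.635, 0.002, 0.003]
ft_force: [1.3, 0.3, -1.9]
grip_width: 0.0088
grasp_force: 59.4
```

>>> drive_tool:
  increments:
    - [[7,40,0],[0,0,2],0]
    - [[8,40,0],[0,0,2],0]
    - [[8,40,0],[0,0,0],0]
    - [[8,40,0],[0,0,0],0]
    - [[0,10,0],[0,0,0],0]
    - [[0,0,0],[0,0,0],0]
    - [[0,0,0],[0,0,0],0]
    - [[0,0,0],[0,0,0],0]

```text
clock: 44.63
eef_pos: [0.4991, 0.169, 0.2991]
tool_rot: [0.749, 0.663, -0.001, -0.0]
ft_force: [0.4, -0.4, -2.4]
grip_width: 0.0088
grasp_force: 59.4
```

>>> drive_tool:
  increments:
    - [[0,0,0],[0,0,0],0]
    - [[0,0,0],[0,0,0],0]
    - [[0,0,0],[0,0,0],0]
    - [[0,0,0],[0,0,0],0]

```text
clock: 44.97
eef_pos: [0.4996, 0.1691, 0.2998]
tool_rot: [0.749, 0.663, 0.0, 0.0]
ft_force: [0.1, 0.8, -1.8]
grip_width: 0.0089
grasp_force: 59.4
```

```bash
python3 - <<'E'
from h import *
import pickle
w=shot('wrist'); o=get_obs();print(o['eef_pos'],o['tool_rot'],o['grip_width'])
pickle.dump(w,open('w10.pkl','wb'))
s=silhouettes('basket_stand',w);print([(x['conf'],x['bbox']) for x in s])
cv2.imwrite('pics/w10.png',cv2.resize(w['image'][:,:,::-1],(800,600),interpolation=cv2.INTER_CUBIC))
E
```

```text
[0.49961818 0.16930159 0.29969951] [7.48792825e-01 6.62804096e-01 1.71601111e-04 7.44314462e-05] 0.008618122780955218
[(0.59, [372.2, 67.1, 448.9, 137.4])]
```

View pics/w10.png

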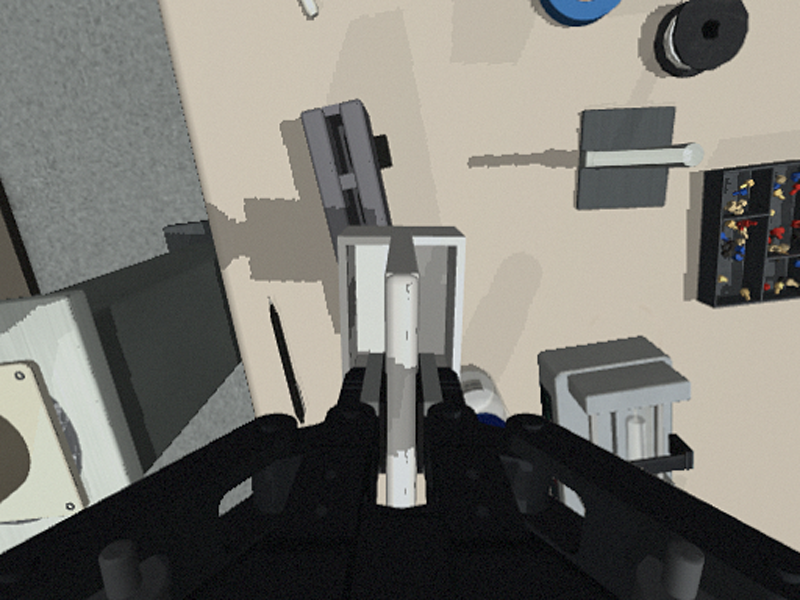

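The hook runs from its tip at (585,158) to the post top at (693,154). The basket is held square, with the bar's near end at (402,275).

```bash
python3 - <<'E'
from h import *
import pickle
w=pickle.load(open('w10.pkl','rb')); s=1/1.5625
g=cv2.cvtColor(w['image'],cv2.COLOR_RGB2GRAY)
for c in range(370,452,6):
    x=np.nonzero(g[88:112,c]>150)[0]+88; print(c,x.min() if len(x) else None,x.max() if len(x) else None,end=' | ')
tip=onplane(w,[(585*s,158*s)],.131)[0,:2]; bl=onplane(w,[(640*s,157*s)],.125)[0,:2]; post=onplane(w,[(693*s,154.5*s)],.125)[0,:2]
print('\n',tip,bl,post,np.linalg.norm(post-tip))
d=(tip-post)/np.linalg.norm(tip-post);print('yaw',np.degrees(np.arctan2(-d[1],-d[0])),'seat from post',post+.052*d,'from tip',tip-.023*d)
e=np.array([.4996,.1693,.2998]);th=np.radians(83.1);a=np.array([np.cos(th),np.sin(th),0])
print(proj(w,[e+[0,0,.0214]+.041*a])*1.5625)
E
```

```text
370 None None | 376 97 106 | 382 97 105 | 388 97 105 | 394 97 105 | 400 97 105 | 406 96 104 | 412 96 104 | 418 96 104 | 424 95 104 | 430 89 111 | 436 88 111 | 442 88 109 | 448 88 108 | 
 [0.63072342 0.23166488] [0.67029404 0.22774562] [0.70613028 0.22508143] 0.07569369878121932
yaw -4.989595480620012 seat from post [0.65432733 0.22960412] from tip [0.65363626 0.22966446]
[[401.29889215 273.31796142]]
```

>>> drive_tool:
  increments:
    - [[25,22,0],[0,0,0.9],0]
    - [[30,23,0],[0,0,1],0]
    - [[29,22,0],[0,0,0],0]
    - [[0,0,-20],[0,0,0],0]
    - [[0,0,-40],[0,0,0],0]
    - [[0,0,-40],[0,0,0],0]
    - [[0,0,-35],[0,0,0],0]
    - [[0,0,-18],[0,0,0],0]

```text
clock: 45.73
eef_pos: [0.5807, 0.2358, 0.1406]
tool_rot: [0.737, 0.676, -0.004, -0.001]
ft_force: [-0.2, 0.3, -1.7]
grip_width: 0.0087
grasp_force: 59.4
```

>>> drive_tool:
  increments:
    - [[0,0,0],[0,0,0],0]
    - [[0,0,0],[0,0,0],0]
    - [[0,0,0],[0,0,0],0]
    - [[0,0,0],[0,0,0],0]
    - [[0,0,0],[0,0,0],0]
    - [[0,0,0],[0,0,0],0]
    - [[0,0,0],[0,0,0],0]
    - [[0,0,0],[0,0,0],0]

```text
clock: 46.4
eef_pos: [0.5838, 0.2371, 0.1472]
tool_rot: [0.737, 0.676, 0.001, 0.0]
ft_force: [0.3, -0.5, -2.3]
grip_width: 0.009
grasp_force: 59.4
```

```bash
python3 - <<'E'
from h import *
w=shot('wrist'); o=get_obs();print(o['eef_pos'],o['tool_rot'])
p=proj(w,[(.6309,.2317,.131),(.654,.2297,.125)]);print(p)
g=cv2.cvtColor(w['image'],cv2.COLOR_RGB2GRAY)
r0=int(p[1,1])
for c in range(int(p[0,0])-12,min(int(p[1,0])+60,511),8):
    print(c,''.join('#' if v>150 else '.' for v in g[max(r0-40,0):r0+40,c]))
print(r0-40)
E
```

```text
[0.58365333 0.23705383 0.14692829] [7.37297176e-01 6.75568464e-01 3.37626878e-04 1.00347737e-04]
[[335.69028875 230.54374554]
 [370.34210004 226.62221471]]
323 ################################################################################
331 ############################################.##################################.
339 ################################.......########################################.
347 ...................................#############################################
355 ...................................#############################################
363 ...................................#############################################
371 ...................................#############################################
379 ...................................#############################################
387 ..................................##############################################
395 ..................................##############################################
403 ..................................##############################################
411 ..................................##############################################
419 ..................................##############################################
427 ....#########.....................##############################################
186
```

```bash
python3 - <<'E'
from h import *
w=shot('wrist');print(get_obs()['eef_pos'])
p=proj(w,[(.6309,.2317,.131),(.654,.2297,.125)]);print((p-[300,180])*5)
im=w['image'][180:290,300:450,::-1]
cv2.imwrite('pics/w11.png',cv2.resize(im,None,fx=5,fy=5,interpolation=cv2.INTER_CUBIC))
E
```

```text
[0.58356555 0.23700506 0.14672799]
[[180.18236383 253.18582764]
 [353.71485959 233.55194851]]
```

View pics/w11.png

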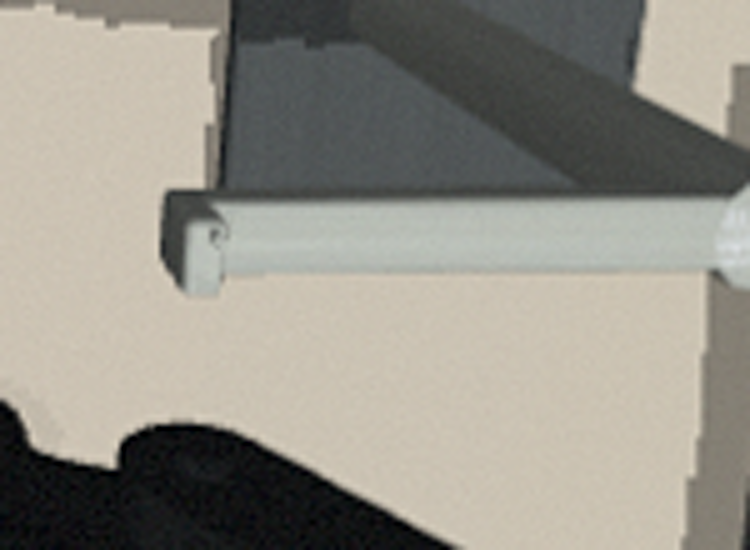

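The blade's top face at col 354 spans rows 198–271 (centre 235, predicted 233.5), so alignment is good. Sliding the basket on.

>>> drive_tool:
  increments:
    - [[5,-1.3,0],[0,0,0],0]
    - [[10,-1,0],[0,0,0],0]
    - [[10,-1,0],[0,0,0],0]
    - [[10,-1,0],[0,0,0],0]
    - [[10,-1,0],[0,0,0],0]
    - [[10,-1,0],[0,0,0],0]
    - [[10,-0.7,0],[0,0,0],0]
    - [[5,-0.3,0],[0,0,0],0]

```text
clock: 47.17
eef_pos: [0.6549, 0.2293, 0.146]
tool_rot: [0.738, 0.675, 0.0, 0.0]
ft_force: [0.3, -0.4, -2.0]
grip_width: 0.0087
grasp_force: 59.4
```

>>> drive_tool:
  increments:
    - [[0,0,0],[0,0,0],0]
    - [[0,0,0],[0,0,0],0]
    - [[0,0,0],[0,0,0],0]
    - [[0,0,0],[0,0,0],0]
    - [[0,0,0],[0,0,0],0]
    - [[0,0,0],[0,0,0],0]

```text
clock: 47.67
eef_pos: [0.6532, 0.2298, 0.1467]
tool_rot: [0.737, 0.676, 0.0, 0.0]
ft_force: [-0.6, -0.5, -1.1]
grip_width: 0.0086
grasp_force: 59.4
```

>>> drive_tool:
  increments:
    - [[0,0,-4],[0,0,0],0]
    - [[0,0,-4],[0,0,0],0]
    - [[0,0,-3],[0,0,0],0]
    - [[0,0,-2],[0,0,0],0]
    - [[0,0,0],[0,0,0],0]
    - [[0,0,0],[0,0,0],0]
    - [[0,0,0],[0,0,0],0]
    - [[0,0,0],[0,0,0],0]

```text
clock: 48.33
eef_pos: [0.6537, 0.2297, 0.1337]
tool_rot: [0.737, 0.676, 0.0, 0.0]
ft_force: [-0.2, -0.6, -1.2]
grip_width: 0.0085
grasp_force: 59.4
```

>>> drive_tool:
  increments:
    - [[0,0,-0.5],[0,0,0],0]
    - [[0,0,0],[0,0,0],0.3]
    - [[0,0,0],[0,0,0],1]
    - [[0,0,0],[0,0,0],1]
    - [[0,0,0],[0,0,0],1]
    - [[0,0,0],[0,0,0],1]
    - [[0,0,0],[0,0,0],1]
    - [[0,0,0],[0,0,0],1]

```text
clock: 49.0
eef_pos: [0.6536, 0.2297, 0.1331]
tool_rot: [0.737, 0.676, 0.0, 0.0]
ft_force: [-0.7, 0.3, 0.1]
grip_width: 0.0852
grasp_force: 0.0
```

>>> drive_tool:
  increments:
    - [[0,0,10],[0,0,0],1]
    - [[0,0,25],[0,0,0],1]
    - [[0,0,40],[0,0,0],1]
    - [[0,0,40],[0,0,0],1]
    - [[0,0,40],[0,0,0],1]
    - [[-20,-20,10],[0,0,0],1]
    - [[-30,-25,0],[0,0,0],1]
    - [[-30,-25,0],[0,0,0],1]

```text
clock: 49.67
eef_pos: [0.5744, 0.1598, 0.2997]
tool_rot: [0.737, 0.676, 0.002, 0.001]
ft_force: [-0.6, 0.3, 0.7]
grip_width: 0.0855
grasp_force: 0.0
```

>>> drive_tool:
  increments:
    - [[-40,0,0],[0,0,0],1]
    - [[-30,0,0],[0,0,0],1]
    - [[0,0,0],[0,0,0],1]
    - [[0,0,0],[0,0,0],1]
    - [[0,0,0],[0,0,0],1]
    - [[0,0,0],[0,0,0],1]
    - [[0,0,0],[0,0,0],1]
    - [[0,0,0],[0,0,0],1]

```text
clock: 50.33
eef_pos: [0.5045, 0.1599, 0.2976]
tool_rot: [0.737, 0.676, -0.0, -0.0]
ft_force: [-0.1, -0.1, -1.0]
grip_width: 0.0852
grasp_force: 0.0
```

```bash
python3 - <<'E'
from h import *
w=shot('wrist');c=shot('side');t=shot('top');print(get_obs()['eef_pos'])
a=np.array([.087,.996,0]);P=np.array([.654,.2297,.153])
for n,k in [('wrist',w),('side',c),('top',t)]:
    for q in ['rinse_basket','gauge_1']:
        print(n,q,[(round(x['conf'],2),np.round(x['bbox'],0).tolist()) for x in silhouettes(q,k)])
    print(n,'pred bar ends',proj(k,[P-.041*a,P+.041*a]).round(0).tolist(),'gauge tops',proj(k,[(.5365,y,.158) for y in (-.2255,-.28,-.334,-.389)]).round(0).tolist())
E
```

```text
[0.50400684 0.15972532 0.29751934]
wrist rinse_basket [(0.88, [336.0, 48.0, 415.0, 137.0])]
wrist gauge_1 []
wrist pred bar ends [[401.0, 139.0], [412.0, 48.0]] gauge tops [[304.0, 449.0], [306.0, 475.0], [307.0, 500.0], [308.0, 523.0]]
side rinse_basket [(0.65, [196.0, 200.0, 224.0, 241.0])]
side gauge_1 [(0.69, [182.0, 206.0, 213.0, 231.0]), (0.6, [291.0, 153.0, 301.0, 175.0]), (0.45, [301.0, 147.0, 306.0, 170.0])]
side pred bar ends [[215.0, 196.0], [200.0, 206.0]] gauge tops [[292.0, 158.0], [297.0, 153.0], [303.0, 148.0], [308.0, 144.0]]
top rinse_basket [(0.82, [165.0, 159.0, 194.0, 174.0]), (0.59, [377.0, 171.0, 401.0, 204.0]), (0.26, [300.0, 191.0, 370.0, 207.0])]
top gauge_1 [(0.58, [320.0, 200.0, 334.0, 205.0]), (0.54, [184.0, 209.0, 223.0, 231.0]), (0.43, [307.0, 200.0, 321.0, 206.0])]
top pred bar ends [[187.0, 163.0], [162.0, 160.0]] gauge tops [[314.0, 201.0], [331.0, 202.0], [347.0, 202.0], [364.0, 203.0]]
```

```bash
python3 - <<'E'
from h import *
c=shot('side');g=cv2.cvtColor(c['image'],cv2.COLOR_RGB2GRAY)
for y in (-.2255,-.28,-.334,-.389):
    zs=np.arange(.056,.104,.004)
    rows=[]
    for dy in (-.012,-.006,0,.006,.012):
        p=proj(c,[(.532,y+dy,z) for z in zs]).astype(np.float32)
        rows.append(cv2.remap(g,p[:,0].reshape(1,-1),p[:,1].reshape(1,-1),cv2.INTER_LINEAR)[0].tolist())
    print(y);[print('  ',r) for r in rows]
E
```

```text
-0.2255
   [75, 77, 76, 84, 84, 85, 87, 84, 85, 89, 94, 97]
   [77, 81, 78, 76, 85, 84, 85, 81, 75, 76, 79, 83]
   [86, 76, 79, 77, 78, 82, 82, 81, 71, 66, 67, 68]
   [99, 88, 70, 72, 82, 77, 74, 70, 63, 62, 61, 62]
   [79, 97, 81, 75, 77, 83, 82, 75, 66, 60, 64, 59]
-0.28
   [77, 80, 86, 95, 79, 83, 89, 88, 79, 88, 93, 96]
   [77, 66, 76, 84, 81, 57, 78, 81, 75, 64, 86, 91]
   [79, 73, 53, 71, 82, 66, 49, 76, 63, 48, 55, 89]
   [74, 78, 65, 63, 80, 82, 57, 57, 70, 47, 28, 57]
   [80, 80, 79, 66, 76, 85, 77, 63, 77, 70, 49, 41]
-0.334
   [92, 93, 95, 90, 91, 91, 91, 92, 85, 83, 84, 89]
   [71, 66, 74, 80, 83, 87, 88, 88, 84, 71, 70, 77]
   [65, 47, 41, 65, 71, 78, 87, 86, 82, 72, 62, 64]
   [69, 62, 49, 48, 68, 69, 78, 84, 82, 75, 59, 56]
   [71, 63, 69, 56, 62, 72, 72, 79, 77, 79, 82, 66]
-0.389
   [89, 82, 80, 82, 82, 83, 85, 83, 82, 80, 74, 80]
   [83, 83, 78, 74, 80, 82, 86, 89, 87, 86, 78, 74]
   [84, 72, 83, 66, 66, 75, 76, 84, 83, 78, 79, 69]
   [89, 75, 71, 71, 61, 70, 75, 76, 84, 73, 68, 67]
   [114, 74, 72, 62, 63, 72, 84, 84, 81, 78, 74, 67]
```

The basket hangs as predicted. I'll check the marked faces numerically with the wrist camera facing the rail front.

>>> drive_tool:
  increments:
    - [[-7,-30,0],[0,0,6.8],1]
    - [[-7,-33,0],[0,0,6.8],1]
    - [[-7,-33,0],[0,0,6.8],1]
    - [[-7,-33,0],[0,0,6.8],1]
    - [[-7,-33,0],[0,0,6.8],1]
    - [[-7,-33,0],[0,0,6.8],1]
    - [[-7,-33,0],[0,0,6.8],1]
    - [[-7,-33,0],[0,0,6.8],1]

```text
clock: 51.5
eef_pos: [0.4482, -0.0975, 0.2983]
tool_rot: [0.353, 0.936, 0.0, 0.0]
ft_force: [0.3, 0.4, -0.0]
grip_width: 0.0855
grasp_force: 0.0
```

>>> drive_tool:
  increments:
    - [[-8,-33,0],[0,0,6.8],1]
    - [[-8,-33,0],[0,0,6.8],1]
    - [[-8,-33,0],[0,0,6.8],1]
    - [[-8,-33,0],[0,0,6.8],1]
    - [[-8,-33,0],[0,0,6.8],1]
    - [[-8,-33,0],[0,0,6.8],1]
    - [[0,0,-25],[0,0,0],1]
    - [[0,0,-23],[0,0,0],1]

```text
clock: 52.17
eef_pos: [0.4027, -0.2906, 0.2504]
tool_rot: [0.021, 1.0, -0.001, 0.002]
ft_force: [-0.4, -0.2, -1.1]
grip_width: 0.0858
grasp_force: 0.0
```

>>> drive_tool:
  increments:
    - [[0,0,0],[0,0,0],1]
    - [[0,0,0],[0,0,0],1]
    - [[0,0,0],[0,0,0],1]
    - [[0,0,0],[0,0,0],1]
    - [[0,0,0],[0,0,0],1]
    - [[0,0,0],[0,0,0],1]

```text
clock: 52.67
eef_pos: [0.4033, -0.2879, 0.2512]
tool_rot: [0.019, 1.0, -0.001, 0.001]
ft_force: [0.2, -1.0, -0.2]
grip_width: 0.0855
grasp_force: 0.0
```

```bash
python3 - <<'E'
from h import *
w=shot('wrist');print(get_obs()['eef_pos'])
g=cv2.cvtColor(w['image'],cv2.COLOR_RGB2GRAY)
# rectified front faces: rows z from .160 down to .056, cols y from +20 to -20 mm (left=+y seen from the front)
for y in (-.2255,-.28,-.334,-.389):
    zs=np.arange(.160,.054,-.004);ds=np.arange(.020,-.0201,-.0025)
    p=proj(w,[(.532,y+d,z) for z in zs for d in ds]).astype(np.float32)
    m=cv2.remap(g,p[:,0].reshape(len(zs),-1),p[:,1].reshape(len(zs),-1),cv2.INTER_LINEAR)
    print(y,p.min(0),p.max(0))
    for r in m: print(''.join(' .:-=+*#%@'[min(9,int(v)//22)] for v in r))
E
```

```text
[ 0.40318818 -0.28785768  0.25098577]
-0.2255 [292.4309 263.3095] [346.34714 319.4756 ]
--*#########+**--
--==========-###*
-=----------+###-
--:.......--====:
-:--..:.:-------:
---:::::::------:
##::::::::-------
#*-:...::-:::::::
**---::==-**+----
**--::-===**+---:
**:-:+**-***+--:-
**:::::-:=##*:--:
**::::::=+##+:-:-
**:--=--=*##+----
**-:-------------
**:........:----:
**--:::::::------
*+:-::::::------:
*+:....:...:----:
**--:::::::-----:
*+:-:::::-------:
*+:.:::...::----:
*+--:::::::-----:
*+:-:::::::-----:
*+:::.::...:----:
*+--:::::::-----:
*+--::::::------:
-0.28 [249.47282 264.67764] [290.4124  321.20602]
::::=+######*****
*+**********####*
+=----------####+
:::.......--****:
::--:::::-------:
**::::::--------*
#*:::.::.:------*
#+-:.  .:-::-:-:*
**----==--+*=---*
*+---+*===**=--:*
*+:-:+*+++**=--:*
**:::=*:::##=:-:*
*+:::+*:::##=:-:*
*+:-:**---##-:-:*
*+:--=----==----*
*+:::.::::::--:-*
=-:::....:::--:-=
::::......::----:
:::::....::-----:
::::.......---:-:
::::.....::-----:
::::...::::-----:
:::-:.:..::-----:
::::.......-----:
::::.....::-----:
:::::.:..::-----:
::::....
[... 381 characters left out ...]
--:
:::......:.------
::-:::::.::-----:
:-:::::::::-----:
:-::::.::::-----:
::--..::.:------:
:::..:...:.-----:
:::::.::.::-----:
:::::::::::----::
::::::.:::.:----:
-0.389 [138.67393 267.34296] [199.50943 324.45197]
*###.            
:++++:           
:-----:          
::  ....         
:--....:-:       
:--::::::-:      
:-:::::::---     
:-- ...:-:-:-.   
:--:=**:==-:-:   
:---+**:-==:-:   
:-::=**::-*=+.   
::::++===:::-.   
::::+%====::::   
::::+##==+--:.   
:::----------.   
::........:--.   
:-----:::::--.   
::-::..::-:--.   
::---::-:::--.   
::::::.....:-:   
:--:-::---:--:   
::-::..::::--:   
:::::::::::--:   
::::::.::.::--   
::--:::::-----.  
:::-::::::----:  
:::::::::::--:-
```

All four faces show the graduation lines with the notch at the right, so every marked face points outward. Handing in.

```bash
python3 -c "
from h import *
print(job_done())"
```

```text
the job is handed in; nothing more can be done
None
```

All four gauges hang on the rail with their marked faces outward, and the basket went on the long hook last. The job is handed in at about 53 s of the 210 s allowed; `job_done()` returned no verdict.

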